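Put away the clamps and cartons

TASK

Clear the clamp bench: lay both bar clamps flat, side by side, in the long tray, lay the G-clamp flat in the square tray, and stack the two cartons on the sloping stand, the larger one underneath. Both cartons lie flat to the slope, centred across the stand, lengthways down the slope with their lower ends up against the backstop. Set everything down rather than dropping it.

Things in the scene. Friction and masses are not known exactly. Their poses are not given: they have to be found in the camera images.
- clamp_a: First bar clamp of two alike, black/yellow, lying flat, 0.22 kg. Origin: underside, below the grip point on its bare steel bar. x along the bar (at the start within 0.35 rad of world x), z up. Bar 14 wide (y), 8 thick, middle 11 above underside, x -60 to +72; bare from x -46 to +40. Jaw (x -60 to -46) and head (x +40 to +64) are 22 thick; jaws reach y +26, grips y -28
- clamp_b: Second bar clamp of two alike, black/yellow, lying flat, 0.22 kg. Origin: underside, below the grip point on its bare steel bar. x along the bar (at the start within 0.35 rad of world x), z up. Bar 14 wide (y), 8 thick, middle 11 above underside, x -60 to +72; bare from x -46 to +40. Jaw (x -60 to -46) and head (x +40 to +64) are 22 thick; jaws reach y +26, grips y -28
- g_clamp: Small steel G-clamp lying flat, 18 thick, 0.25 kg. Origin: underside, below the middle of its straight spine (76 long in x, 12 wide in y): grip the spine across y. Arms reach y +52; screw along x at y +45, tommy bar at x +50 from y +26 to +64. Overall x -38 to +53, y -6 to +64. z up; at the start x is within 0.35 rad of world x
- carton_large: Larger closed cardboard carton, 90 long (x) by 60 wide (y) by 45 high, pale tape strip along its length. Origin: centre of its underside. About 0.35 kg. Its long axis x starts within 0.35 rad of world x
- carton_small: Smaller closed cardboard carton, 70 long (x) by 46 wide (y) by 36 high, pale tape strip along its length. Origin: centre of its underside. About 0.18 kg. Its long axis x starts within 0.35 rad of world x
- long_tray: Low open grey steel tray, oblong, fixed: 160 (x) by 200 (y) outside, 20 high, walls and floor 5 thick (inside 150 by 190). Origin: centre of its underside; its long way is y. Two bar clamps fit side by side, bars along y; about 36 either side of the middle leaves them clear of each other and the walls
- square_tray: Low open square wooden tray, fixed: 130 by 130 outside, 20 high, walls and floor 5 thick (inside 120 by 120). Origin: centre of its underside
- bed: Sloping bed of the wooden carton stand, fixed, tilted 0.21 rad, 90 wide (y). It slopes down, away from the robot, to a backstop square to it, 85 tall. Origin: on the bed's surface at the foot of the backstop's face, mid-width, 18 above the table. x runs down the slope into the backstop, z square to the bed (tilted), y level; the bed runs up to x -120

How it is judged:
By the outcome, as a careful person would: the job done as asked, in the order asked, and still so for the second after the job is handed in, with the robot touching nothing.
It also fails if it takes over 136 s, if anything falls off the work surface, if the arm or the gripper's body presses on something with over 40 N, if the wrist force passes 120 N, or if a joint passes its speed limit or range.

ROBOT

A 7-joint arm with a two-finger parallel gripper is mounted at the origin on the work surface. World frame = base frame: x ahead of the robot, y to its left, z up, the work surface at z = 0. Lengths are in m, angles in rad, forces in N, time in s.
With the tool pointing down it reaches from about 0.35 to 0.9 m from the base axis. Payload 8.1 kg.
Tool frame: the origin (TCP) lies midway between the tips of the shut fingers; the grasp point (between the pads) lies 19 mm behind it; z points along the fingers, y is the direction in which the jaws open and shut (so a half turn about z gives the same grasp; the last joint's range is limited). The gripper opens to 92 mm and grips with 3 to 60 N. Pads are 19 mm wide; open, the fingers measure 130 mm over their backs; the gripper's body (75 mm by 190 mm) begins 47 mm behind the grasp point.
Start: joints at [1.192, 0.434, 0.025, 1.573, -0.012, 1.134, -0.075], TCP at [0.17, -0.601, 0.227] pointing down, gripper open.
Joint ranges: [-2.62, 2.62], [-0.44, 2.09], [-1.27, 1.32], [0.08, 2.57], [-1.32, 4.46], [0.12, 2], [-2.74, 2.74]. Speed limits (rad/s): [2.22, 2.22, 3.01, 3.01, 3.14, 3.14, 3.14].

INTERFACE

Orientations are given as a rotation vector (axis times angle).
In Python, from cell import monitor, get_image, get_calibration, workorder, look_for, masks_of gives the robot as it stands.
- The arm moves only by the shell command python3 -m crank 'ROWS' [FORCE]. ROWS is JSON, a list of rows, each a list of 3 entries, a list of its own where there are three numbers: the shift along the tool's x, y, z in cm, then the turn about the tool's z in degrees, then the closure in counts, from 0 (fully open) to 255 (shut). A call has 1 to 5 rows; each row shifts and turns the commanded pose from where the row before left it, along the tool's axes as they then stand; what a row does not reach is not made up. A row lasts 1/10 s, in which the tool goes at most 50 mm and 8.59 degrees, less where a joint would pass 70% of its speed; a pose out of reach is approached as far as the arm can. A call with a gripper value outside its range is refused whole. The fingers move at their own pace and stop on an object; FORCE is the grip in N (left out, the last holds). Time passes only in rows, so rows that do not move let the fingers close. It gives the time, the measured TCP pose, the force and the opening at its end, in the units of the state.
- monitor.observe(): the state, without advancing time (a new reading comes with each control period).
- get_image(name): name is "side" or "top"; returns (picture, depth): 480x640x3 uint8, red, green, blue; 480x640 float32, m along the optical axis (not along the pixel's ray), 0 where there is no reading.
- get_calibration(name): a dict with "fx", "fy", "cx", "cy" (pixels), "R" (3x3) and "t" (3): a world point X has camera coordinates R X + t. Camera axes: x right, y down, z forward; pixel columns grow to the right and rows downward; lengths in m; the calibration is good to about 2 mm. A picture is of the moment at which its call begins. get_calibration takes no time and is no camera call.
- workorder.sign_off(): hands the job in, once; it reports no verdict.
Trained networks look in the newest picture that a camera, given by its name, has taken for a name from the list of things; names that differ only in an ending like _2 or _b are one class to them, and where a whole thing is asked for, a point or a joint stands for the part that bears it (a point fixed in the world has none). Each returns a list of dicts, best first, with "score" (0 to 1); they miss things now and then, are a little off and sometimes report something else, mostly with a low value. They report only what shows in the picture. A call takes as long as a camera call.
- look_for(label, camera): "location" ([x, y, z] in m, in world coordinates, good to about 4 mm: the middle of the surface that is visible of it).
- masks_of(label, camera): "region" (480x640 bool, what is visible of it).
The state is a dict: "clock": time; "joints": joint angles; "dq": joint speeds; "joint_efforts": joint torques, N m; "position": TCP position; "ee_rot": TCP orientation; "force": force on the tool from outside, world axes, zero at the start; "ft_torque": the same for the moment, N m; "width": opening from 0.0 (shut) to 1.0 (fully open).
Only numpy, scipy, OpenCV 4.12 (cv2) and the standard library are available. Lean on these libraries where they do the work, as an engineer would, in place of code of your own. Each camera call takes 0.05 s, during which the arm holds its last target.

## Working session

There is one attempt and no reset: what is moved stays moved. The work goes in short steps, Python scripts to look and compute and a shell command to move; the robot and the scene stay as the last step left them, time stands still between calls to the robot, and variables do not carry over. Pictures are saved under pics/ and viewed, and the job is handed in when it is done.

```bash
ls; mkdir -p pics; python3 - <<'E'
from cell import monitor, get_image, get_calibration
import cv2, json
s=monitor.observe(); print(s)
for c in("top","side"):
    p,d=get_image(c); cv2.imwrite(f"pics/{c}0.png",p[:,:,::-1]); k=get_calibration(c); print(c,k)
E
```

```text
pics
{'clock': 0.0, 'joints': array([ 1.19238347,  0.43520447,  0.02493606,  1.57409034, -0.01160591,
        1.13397078, -0.07509458]), 'dq': array([-2.22154325e-03, -5.08686172e-05,  4.63961030e-04,  1.04377704e-03,
       -6.97907946e-04,  1.34376165e-04,  2.88987154e-04]), 'joint_efforts': array([-1.14259938e-04, -6.67847300e+01,  9.85531993e-01, -3.14461076e+01,
       -6.03368925e-02,  4.28451528e-02,  1.59214947e-04]), 'position': array([ 0.17003802, -0.60090577,  0.22595864]), 'ee_rot': array([-3.11029470e+00, -4.31616797e-01,  5.12527687e-04]), 'force': array([ 0.07926855, -0.72406752,  0.02916092]), 'ft_torque': array([-0.02012774,  0.01950494, -0.01146864]), 'width': 1.000516582847672}
top {'fx': 509.0195245592769, 'fy': 509.0195245592769, 'cx': 321.35974858299926, 'cy': 241.28671426177672, 'R': array([[-0.01098916, -0.99990918,  0.00780225],
       [-0.99965643,  0.01080003, -0.02388256],
       [ 0.02379613, -0.00806202, -0.99968432]]), 't': array([-0.00852576,  0.54408065,  0.93792926])}
side {'fx': 473.5167733762816, 'fy': 473.5167733762816, 'cx': 323.62191580339396, 'cy': 239.73705054328738, 'R': array([[-0.71375308, -0.70033882, -0.00905978],
       [-0.51511144,  0.53365456, -0.67072574],
       [ 0.47457007, -0.47406576, -0.74165012]]), 't': array([0.40402347, 0.29948011, 0.616131  ])}
```

View pics/top0.png

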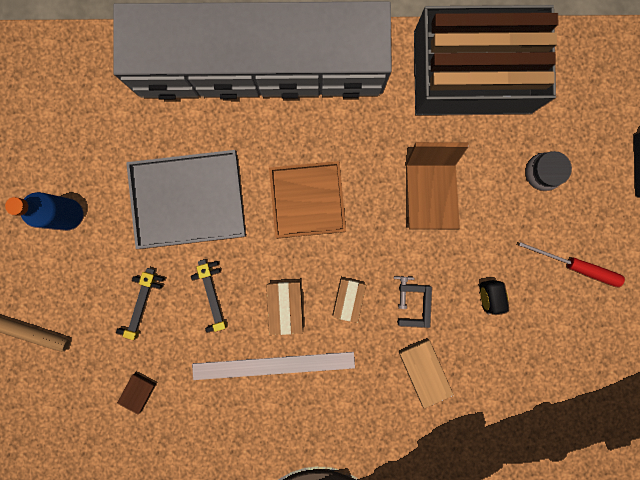

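View pics/side0.png

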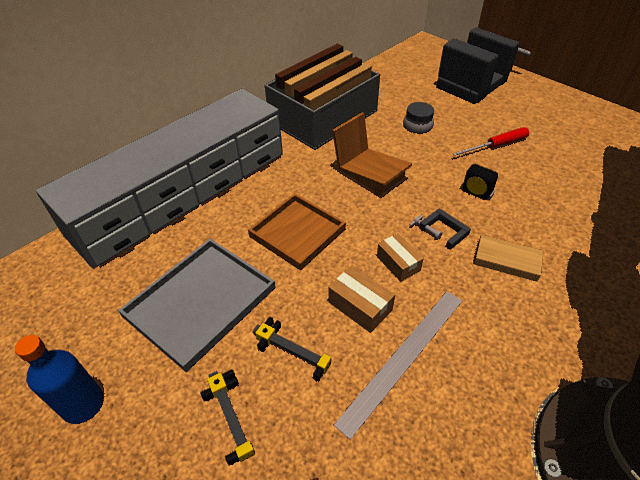

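The top picture shows the bar clamps at about (140,303) and (211,296), the large carton at (285,307), the small carton at (348,298) and the G-clamp at (416,302). The long tray is at (187,198), the square tray at (308,200) and the stand at (433,188). Image up is +x and image left is +y. Next I'll run the networks.

```bash
cat > h.py <<'E'
import numpy as np, cv2
from cell import monitor, get_image, get_calibration, look_for, masks_of
from scipy.spatial.transform import Rotation as Ro
def cloud(d,k,m=None):
    v,u=np.nonzero((d>0) if m is None else ((d>0)&m))
    z=d[v,u]; c=np.stack([(u-k['cx'])/k['fx']*z,(v-k['cy'])/k['fy']*z,z],1)
    return (c-k['t'])@k['R']
def proj(X,k):
    c=np.atleast_2d(X)@k['R'].T+k['t']; return np.stack([c[:,0]/c[:,2]*k['fx']+k['cx'],c[:,1]/c[:,2]*k['fy']+k['cy']],1)
def tool():
    s=monitor.observe(); return s['position'],Ro.from_rotvec(s['ee_rot']).as_matrix(),s
E
python3 - <<'E'
from h import *
np.set_printoptions(precision=4,suppress=True)
p,d=get_image("top"); k=get_calibration("top"); np.savez("top.npz",p=p,d=d)
out={}
for n in ["clamp_a","g_clamp","carton_large","carton_small","long_tray","square_tray","bed"]:
    for i,r in enumerate(masks_of(n,"top")[:3]):
        m=r["region"]; P=cloud(d,k,m); v,u=np.nonzero(m)
        rect=cv2.minAreaRect(P[:,:2].astype(np.float32)*1000)
        print(n,i,round(r["score"],2),m.sum(),"px",u.mean().round(),v.mean().round(),"z%",np.percentile(P[:,2],[2,50,98]),"rect",np.round(rect[0],1),np.round(rect[1],1),round(rect[2],1))
        out[f"{n}{i}"]=m
np.savez("masks.npz",**out)
pp,R,s=tool(); print(R,s['clock'])
E
```

```text
clamp_a 0 0.91 1054 px 140.0 302.0 z% [-0.0009  0.0161  0.0241] rect [432.9 325.4] [ 53.5 139.6] 63.3
clamp_a 1 0.81 909 px 210.0 295.0 z% [0.0004 0.0169 0.0245] rect [445.5 194.1] [135.3  51.6] 6.9
g_clamp 0 0.57 877 px 416.0 304.0 z% [-0.0002  0.0177  0.0217] rect [ 428.6 -187. ] [63.1 90.8] 87.7
carton_large 0 0.66 1830 px 285.0 308.0 z% [0.0045 0.0454 0.0487] rect [421.8  52.3] [97.6 61.5] 2.2
carton_small 0 0.76 966 px 349.0 301.0 z% [0.0332 0.0366 0.04  ] rect [436.7 -61.9] [44.7 69.9] 77.6
long_tray 0 0.78 9808 px 185.0 199.0 z% [0.0015 0.0054 0.0215] rect [625.9 238.1] [167.7 211.4] 6.1
square_tray 0 0.81 5051 px 307.0 199.0 z% [0.002  0.0058 0.0222] rect [621.4  11.3] [130.6 132.7] 4.8
bed 0 0.55 4553 px 434.0 185.0 z% [0.0029 0.0347 0.1013] rect [ 645.7 -227.8] [114.8 169. ] 87.6
[[ 0.9622  0.2722 -0.    ]
 [ 0.2722 -0.9622  0.    ]
 [-0.     -0.     -1.    ]] 0.5
```

```bash
python3 - <<'E'
from h import *
z=np.load("top.npz"); p=z['p']; 
a=cv2.resize(p[250:350,110:240][:,:,::-1],None,fx=6,fy=6,interpolation=cv2.INTER_CUBIC)
b=cv2.resize(p[265:335,385:445][:,:,::-1],None,fx=6,fy=6,interpolation=cv2.INTER_CUBIC)
cv2.imwrite("pics/cropA.png",a); cv2.imwrite("pics/cropG.png",b)
E
```

```text
(no output)
```

View pics/cropA.png

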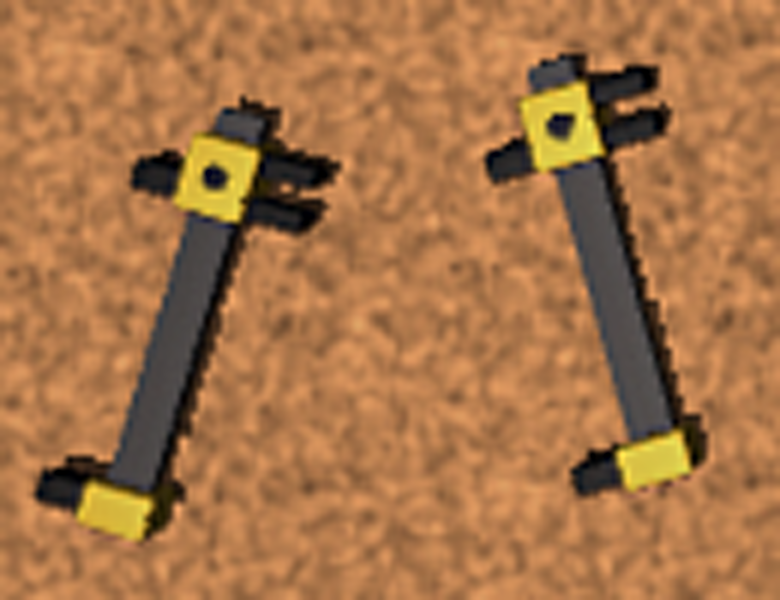

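View pics/cropG.png

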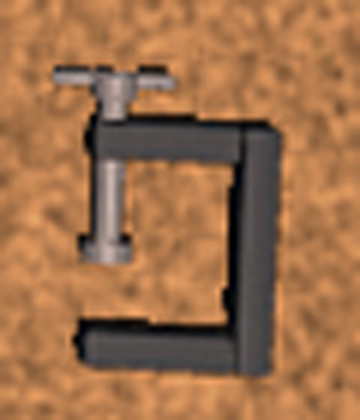

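The crops show head yellow blocks at about (146,279) and (203,271), and jaw blocks at (129,335) and (219,327), with clamp +x up the image. The G-clamp's spine is on the right at about (428,306), with arms to the left (+y). Next I'll fit the known outlines.

```bash
cat > fit.py <<'E'
from h import *
from scipy.optimize import minimize
S=4
def render(rects,pose,k):
    x,y,th=pose; c,s=np.cos(th),np.sin(th); im=np.zeros((480*S,640*S),np.uint8)
    for (x0,x1,y0,y1,z) in rects:
        L=np.array([[x0,y0],[x1,y0],[x1,y1],[x0,y1]])/1000.
        W=np.c_[x+c*L[:,0]-s*L[:,1],y+s*L[:,0]+c*L[:,1],np.full(4,z/1000.)]
        cv2.fillConvexPoly(im,np.round((proj(W,k)+.5)*S).astype(np.int32),1)
    return im
def fit(rects,m,pose,k):
    v,u=np.nonzero(m); M=cv2.resize(m.astype(np.uint8),None,fx=S,fy=S,interpolation=cv2.INTER_NEAREST)
    a,b,c,e=max(0,v.min()-25)*S,(v.max()+25)*S,max(0,u.min()-25)*S,(u.max()+25)*S
    M=M[a:b,c:e]
    def f(q):
        r=render(rects,q,k)[a:b,c:e]; return 1-(r&M).sum()/max(1,(r|M).sum())
    best=None
    for dth in (-.15,0,.15):
        for _ in range(2):
            q0=np.array(pose)+[0,0,dth]
            r=minimize(f,q0,method='Nelder-Mead',options=dict(initial_simplex=np.array([q0,q0+[.008,0,0],q0+[0,.008,0],q0+[0,0,.12]]),xatol=2e-4,fatol=1e-4))
            if best is None or r.fun<best.fun: best=r
    return best.x,1-best.fun
CL=[(-60,72,-7,7,15),(-60,-46,-9,9,22),(-60,-46,0,26,16),(40,64,-11,11,22),(40,50,-28,0,16),(54,64,-28,0,16),(44,54,0,26,16)]
GC=[(-38,38,-6,6,18),(-38,-26,-6,52,18),(26,38,-6,52,18),(-12,50,41,49,13),(48,53,26,64,12)]
BL=[(-45,45,-30,30,45)]; BS=[(-35,35,-23,23,36)]
LT=[(-80,80,-100,100,20)]; ST=[(-65,65,-65,65,20)]
E
python3 - <<'E'
from fit import *
np.set_printoptions(precision=4,suppress=True)
z=np.load("top.npz"); p,d=z['p'],z['d']; k=get_calibration("top"); M=np.load("masks.npz")
res={}
for n,mk,r,q in [("A","clamp_a0",CL,(.433,.325,-.2)),("B","clamp_a1",CL,(.445,.194,.2)),("G","g_clamp0",GC,(.43,-.21,0)),("L","carton_large0",BL,(.422,.052,0)),("S","carton_small0",BS,(.437,-.062,-.2)),("LT","long_tray0",LT,(.626,.238,.1)),("ST","square_tray0",ST,(.621,.011,.08))]:
    x,i=fit(r,M[mk],q,k); res[n]=x; print(n,x,"iou",round(i,3))
# yellow blobs
hsv=cv2.cvtColor(p,cv2.COLOR_RGB2HSV); ym=((abs(hsv[:,:,0].astype(int)-27)<5)&(hsv[:,:,1]>140)&(hsv[:,:,2]>150)).astype(np.uint8)
n,lab,st,ce=cv2.connectedComponentsWithStats(ym)
for i in range(1,n):
    if st[i,4]>25:
        P=cloud(d,k,lab==i); print("yellow",ce[i].round(1),st[i,4],P.mean(0))
# overlay
o=p.copy()
for n,r in [("A",CL),("B",CL),("G",GC),("L",BL),("S",BS),("LT",LT),("ST",ST)]:
    im=render(r,res[n],k); cs,_=cv2.findContours(im,cv2.RETR_CCOMP,cv2.CHAIN_APPROX_NONE)
    if n=="A": big=cv2.resize(p[:,:,::-1],None,fx=4,fy=4,interpolation=cv2.INTER_CUBIC)
    cv2.drawContours(big,cs,-1,(255,0,255),1)
big=big[130*4:350*4,100*4:460*4]
cv2.imwrite("pics/ov.png",cv2.resize(big,None,fx=.55,fy=.55,interpolation=cv2.INTER_AREA))
np.savez("poses.npz",**res)
# bed plane
P=cloud(d,k,M["bed0"]); print("bed z range")
m=M["bed0"]; v,u=np.nonzero(m)
for row in range(v.min(),v.max()+1,6):
    mm=np.zeros_like(m); mm[row]=m[row]; Q=cloud(d,k,mm)
    if len(Q): print(row,len(Q),np.median(Q,0),Q[:,1].min().round(4),Q[:,1].max().round(4))
E
```

```text
A [ 0.4286  0.3206 -0.2968] iou 0.821
B [0.4422 0.1869 0.2862] iou 0.835
G [ 0.4228 -0.2066 -0.0637] iou 0.776
L [0.4259 0.0524 0.0476] iou 0.948
S [ 0.437  -0.0615 -0.2125] iou 0.945
LT [0.6238 0.2329 0.1016] iou 0.978
ST [0.621  0.0111 0.081 ] iou 0.985
yellow [202.9 270.6] 116 [0.4925 0.2017 0.0223]
yellow [145.4 279.3] 114 [0.4779 0.3062 0.022 ]
yellow [218.4 326.4] 75 [0.3911 0.1742 0.0224]
yellow [128.8 334.7] 71 [0.378  0.3364 0.0221]
bed z range
141 9 [ 0.7305 -0.2129  0.0005] -0.2209 -0.2057
147 53 [ 0.6986 -0.217   0.0979] -0.2608 -0.1736
153 54 [ 0.6933 -0.2173  0.073 ] -0.284 -0.1724
159 52 [ 0.6877 -0.2162  0.0475] -0.2619 -0.1723
165 51 [ 0.6817 -0.2169  0.0201] -0.2684 -0.1729
171 49 [ 0.6705 -0.2171  0.0212] -0.2608 -0.1722
177 51 [ 0.6593 -0.2182  0.0231] -0.2703 -0.1727
183 51 [ 0.6479 -0.2171  0.0254] -0.2698 -0.1715
189 51 [ 0.6364 -0.2165  0.0282] -0.2699 -0.1724
195 51 [ 0.6253 -0.2166  0.0305] -0.2613 -0.1722
201 52 [ 0.6141 -0.2162  0.0328] -0.2718 -0.1715
207 51 [ 0.6029 -0.2165  0.0354] -0.2621 -0.1714
213 51 [ 0.592  -0.2174  0.0374] -0.2731 -0.172
219 49 [ 0.581  -0.2155  0.0403] -0.2727 -0.1717
225 50 [ 0.5701 -0.2154  0.0422] -0.2608 -0.1712
231 8 [ 0.5609 -0.2378  0.0014] -0.244 -0.2309
```

View pics/ov.png

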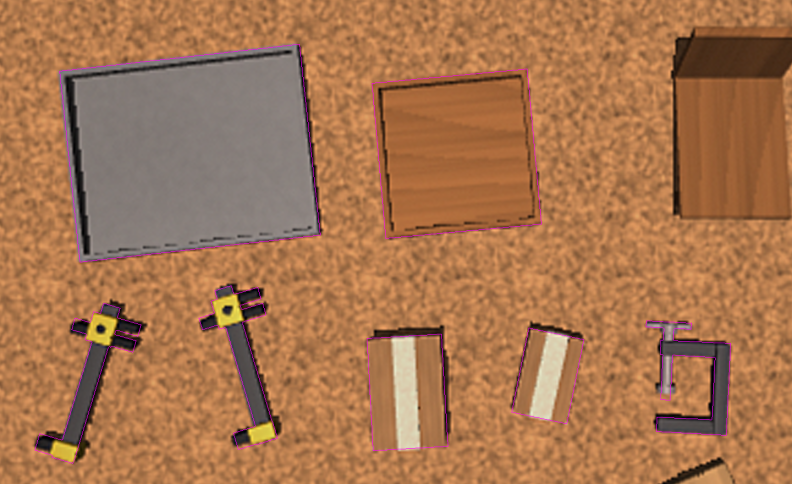

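The fits agree with the other measurements:
- **Clamps:** the yellow blocks are 104.4 mm apart (105 expected).
- **Bed:** the slope is 0.21. The backstop foot is at about (0.681, -0.217, 0.018).

Now I'll check the G-clamp's spine yaw and set up a move calculator.

```bash
cat >> h.py <<'E'
def calc(*wps,g=0,rowmm=48,turn=8.4,start=None):
    """print rows (tool axes, cm, deg) to each waypoint (x,y,z,phi[,g])"""
    p,R,s=tool(); p=np.array(p); ph=np.arctan2(R[1,0],R[0,0])
    print("now",p.round(4),"phi",round(ph,4),"j",s['joints'].round(2),"t",round(s['clock'],2),"F",s['force'].round(1),"w",round(s['width'],3))
    for w in wps:
        t=np.array(w[:3]); d=(w[3]-ph+np.pi)%(2*np.pi)-np.pi
        if len(w)>4: d=w[3]-ph
        n=max(1,int(np.ceil(max(np.linalg.norm(t-p)*1000/rowmm,abs(np.degrees(d))/turn))))
        rows=[]; st=(t-p)/n
        for i in range(n):
            a=ph+d*i/n; c,sn=np.cos(a),np.sin(a)
            rows.append("[[%.2f,%.2f,%.2f],%.1f,%d]"%((c*st[0]+sn*st[1])*100,(sn*st[0]-c*st[1])*100,-st[2]*100,-np.degrees(d/n),g))
        p=t; ph=ph+d
        for i in range(0,n,5): print("["+",".join(rows[i:i+5])+"]")
        print("--",w)
E
python3 - <<'E'
from h import *
z=np.load("top.npz"); p,d=z['p'],z['d']; k=get_calibration("top"); m=np.load("masks.npz")["g_clamp0"]
P=cloud(d,k,m); q=P[(P[:,2]>.010)]
# spine: per x-bin, smallest-y edge
sp=q[(q[:,1]<-.195)]
X=[];Y=[]
for a in np.arange(.385,.462,.004):
    s=sp[(sp[:,0]>=a)&(sp[:,0]<a+.004)]
    if len(s)>2: X.append(a+.002);Y.append(s[:,1].min()); print(round(a,3),len(s),s[:,1].min().round(4),s[:,1].max().round(4),s[:,2].mean().round(4))
print(np.polyfit(X,Y,1), sp[:,:].mean(0), sp[:,0].min(),sp[:,0].max())
calc((.50,-.30,.22,-.294),(.428,.321,.12,-.294),(.428,.321,.004,-.294))
E
```

```text
0.385 18 -0.2096 -0.1964 0.0192
0.389 18 -0.2117 -0.1965 0.0184
0.393 21 -0.2114 -0.1952 0.0183
0.397 18 -0.2121 -0.2001 0.0175
0.401 15 -0.2111 -0.2001 0.0188
0.405 18 -0.2119 -0.2004 0.019
0.409 14 -0.2119 -0.2009 0.0181
0.413 15 -0.2121 -0.2006 0.0172
0.417 14 -0.212 -0.2014 0.0182
0.421 18 -0.2118 -0.2015 0.0186
0.425 18 -0.2139 -0.2015 0.0177
0.429 16 -0.214 -0.2017 0.0175
0.433 16 -0.2138 -0.2024 0.018
0.437 15 -0.2141 -0.2027 0.0181
0.441 16 -0.2147 -0.2023 0.0168
0.445 25 -0.2143 -0.1959 0.0187
0.449 22 -0.2147 -0.1956 0.0186
0.453 22 -0.2142 -0.1955 0.019
0.457 20 -0.2143 -0.1952 0.0187
[-0.05991241 -0.18747599] [ 0.42391885 -0.20569     0.018279  ] 0.3847029336858283 0.46004969163563275
now [ 0.1702 -0.6014  0.2267] phi 0.2757 j [ 1.19  0.43  0.03  1.57 -0.01  1.13 -0.08] t 0.5 F [0.  0.2 0.3] w 0.996
[[[3.99,-2.00,0.07],3.3,0],[[3.87,-2.23,0.07],3.3,0],[[3.74,-2.44,0.07],3.3,0],[[3.60,-2.65,0.07],3.3,0],[[3.44,-2.85,0.07],3.3,0]]
[[[3.27,-3.04,0.07],3.3,0],[[3.09,-3.23,0.07],3.3,0],[[2.90,-3.40,0.07],3.3,0],[[2.71,-3.56,0.07],3.3,0],[[2.50,-3.70,0.07],3.3,0]]
-- (0.5, -0.3, 0.22, -0.294)
[[[-1.78,-4.10,0.71],-0.0,0],[[-1.78,-4.10,0.71],-0.0,0],[[-1.78,-4.10,0.71],-0.0,0],[[-1.78,-4.10,0.71],-0.0,0],[[-1.78,-4.10,0.71],-0.0,0]]
[[[-1.78,-4.10,0.71],-0.0,0],[[-1.78,-4.10,0.71],-0.0,0],[[-1.78,-4.10,0.71],-0.0,0],[[-1.78,-4.10,0.71],-0.0,0],[[-1.78,-4.10,0.71],-0.0,0]]
[[[-1.78,-4.10,0.71],-0.0,0],[[-1.78,-4.10,0.71],-0.0,0],[[-1.78,-4.10,0.71],-0.0,0],[[-1.78,-4.10,0.71],-0.0,0]]
-- (0.428, 0.321, 0.12, -0.294)
[[[0.00,-0.00,3.87],-0.0,0],[[0.00,-0.00,3.87],-0.0,0],[[0.00,-0.00,3.87],-0.0,0]]
-- (0.428, 0.321, 0.004, -0.294)
```

```bash
python3 -m crank '[[[4,-2,0],3.3,0],[[3.9,-2.2,0],3.3,0],[[3.7,-2.4,0],3.3,0],[[3.6,-2.7,0],3.3,0],[[3.4,-2.9,0],3.3,0]]' 30; python3 -m crank '[[[3.3,-3,0],3.3,0],[[3.1,-3.2,0],3.3,0],[[2.9,-3.4,0],3.3,0],[[2.7,-3.6,0],3.3,0],[[2.5,-3.7,0],3.3,0]]'; python3 -c "
from h import *
calc((.428,.321,.12,-.294),(.428,.321,.004,-.294))"
```

```text
clock: 1.0
position: [0.3361, -0.4494, 0.2269]
ee_rot: [3.141, -0.023, 0.001]
force: [0.5, 0.6, -0.1]
width: 0.995
clock: 1.5
position: [0.502, -0.2996, 0.227]
ee_rot: [3.105, -0.474, 0.001]
force: [1.3, -0.5, -0.3]
width: 0.999
now [ 0.502  -0.2996  0.227 ] phi -0.3027 j [ 0.45  0.37 -0.01  1.67  0.    1.1  -1.43] t 1.5 F [ 1.3 -0.5 -0.3] w 0.999
[[[-1.83,-4.07,0.76],-0.0,0],[[-1.82,-4.07,0.76],-0.0,0],[[-1.82,-4.08,0.76],-0.0,0],[[-1.82,-4.08,0.76],-0.0,0],[[-1.82,-4.08,0.76],-0.0,0]]
[[[-1.81,-4.08,0.76],-0.0,0],[[-1.81,-4.08,0.76],-0.0,0],[[-1.81,-4.08,0.76],-0.0,0],[[-1.81,-4.08,0.76],-0.0,0],[[-1.80,-4.08,0.76],-0.0,0]]
[[[-1.80,-4.08,0.76],-0.0,0],[[-1.80,-4.09,0.76],-0.0,0],[[-1.80,-4.09,0.76],-0.0,0],[[-1.79,-4.09,0.76],-0.0,0]]
-- (0.428, 0.321, 0.12, -0.294)
[[[0.00,-0.00,3.87],-0.0,0],[[0.00,-0.00,3.87],-0.0,0],[[0.00,-0.00,3.87],-0.0,0]]
-- (0.428, 0.321, 0.004, -0.294)
```

```bash
python3 -m crank '[[[-1.8,-4.1,0.8],0,0],[[-1.8,-4.1,0.8],0,0],[[-1.8,-4.1,0.8],0,0],[[-1.8,-4.1,0.8],0,0],[[-1.8,-4.1,0.8],0,0]]' >/dev/null; python3 -m crank '[[[-1.8,-4.1,0.8],0,0],[[-1.8,-4.1,0.8],0,0],[[-1.8,-4.1,0.8],0,0],[[-1.8,-4.1,0.8],0,0],[[-1.8,-4.1,0.8],0,0]]' >/dev/null;  python3 -m crank '[[[-1.8,-4.1,0.8],0,0],[[-1.8,-4.1,0.8],0,0],[[-1.8,-4.1,0.8],0,0],[[-1.8,-4,0.8],0,0],[[0,0,0],0,0]]' ; python3 -c "
from h import *
calc((.4285,.321,.05,-.294),(.4285,.321,.004,-.294))"
```

```text
clock: 3.0
position: [0.4264, 0.3288, 0.1141]
ee_rot: [-3.105, 0.454, 0.003]
force: [-0.4, -0.1, 1.0]
width: 1.001
now [0.4264 0.3288 0.1141] phi -0.2902 j [-0.6   0.43 -0.21  1.9   0.12  0.82 -2.73] t 3.0 F [-0.4 -0.1  1. ] w 1.001
[[[0.21,0.35,3.21],0.1,0],[[0.21,0.35,3.21],0.1,0]]
-- (0.4285, 0.321, 0.05, -0.294)
[[[0.00,-0.00,4.60],-0.0,0]]
-- (0.4285, 0.321, 0.004, -0.294)
```

Joint 7 is close to its stop at this yaw, so I'll take the half-turn grasp instead.

```bash
for i in 1 ; do python3 -m crank '[[[0,0,0],-8.5,0],[[0,0,0],-8.5,0],[[0,0,0],-8.5,0],[[0,0,0],-8.5,0],[[0,0,0],-8.5,0]]' >/dev/null; done; python3 -m crank '[[[0,0,0],-8.5,0],[[0,0,0],-8.5,0],[[0,0,0],-8.5,0],[[0,0,0],-8.5,0],[[0,0,0],-8.5,0]]' ; python3 -m crank '[[[0,0,0],-8.5,0],[[0,0,0],-8.5,0],[[0,0,0],-8.5,0],[[0,0,0],-8.5,0],[[0,0,0],-8.5,0]]'; python3 -m crank '[[[0,0,0],-8.5,0],[[0,0,0],-8.5,0],[[0,0,0],-8.5,0],[[0,0,0],-8.5,0],[[0,0,0],-8.5,0]]';  python3 -c "
from h import *
calc((.4285,.321,.05,2.8476),(.4285,.321,.004,2.8476))"
```

```text
clock: 4.0
position: [0.4299, 0.3203, 0.1148]
ee_rot: [2.602, 1.759, 0.0]
force: [0.8, -0.5, -0.3]
width: 0.998
clock: 4.5
position: [0.43, 0.3203, 0.1148]
ee_rot: [1.788, 2.583, 0.0]
force: [-0.2, -0.6, -0.0]
width: 0.999
clock: 5.0
position: [0.43, 0.3203, 0.1148]
ee_rot: [0.73, 3.055, -0.001]
force: [-0.5, -0.6, -0.2]
width: 0.997
now [0.43   0.3203 0.1148] phi 2.6722 j [-0.08  0.6  -0.95  1.87  0.59  0.98 -0.19] t 5.0 F [-0.5 -0.6 -0.2] w 0.997
[[[0.08,-0.00,3.24],-5.0,0],[[0.08,0.01,3.24],-5.0,0]]
-- (0.4285, 0.321, 0.05, 2.8476)
[[[0.00,0.00,4.60],-0.0,0]]
-- (0.4285, 0.321, 0.004, 2.8476)
```

```bash
python3 -m crank '[[[0.08,0,3.2],-5,0],[[0.08,0,3.2],-5,0],[[0,0,2.6],0,0],[[0,0,2],0,0],[[0,0,0],0,0]]';  python3 -c "
from h import *
calc((.4285,.321,.004,2.8476))"
```

```text
clock: 5.5
position: [0.4275, 0.3199, 0.0026]
ee_rot: [-0.47, -3.104, 0.005]
force: [-0.0, 0.2, -0.1]
width: 0.999
now [0.4275 0.3199 0.0026] phi 2.841 j [-0.16  0.76 -0.85  1.95  0.79  0.81 -0.19] t 5.5 F [-0.   0.2 -0.1] w 0.999
[[[-0.07,0.13,-0.14],-0.4,0]]
-- (0.4285, 0.321, 0.004, 2.8476)
```

```bash
python3 -m crank '[[[-0.1,0.1,-0.1],0,255],[[0,0,0],0,255],[[0,0,0],0,255],[[0,0,0],0,255],[[0,0,0],0,255]]' 30;  python3 -m crank '[[[0,0,0],0,255],[[0,0,0],0,255],[[0,0,0],0,255]]';python3 -c "
from h import *
calc((.4285,.321,.004,2.8476))"
```

```text
clock: 6.0
position: [0.4296, 0.3223, 0.0062]
ee_rot: [0.47, 3.106, 0.001]
force: [-0.9, -0.8, 0.0]
width: 0.614
clock: 6.3
position: [0.4294, 0.3222, 0.0057]
ee_rot: [-0.47, -3.106, 0.0]
force: [0.0, -0.4, 0.1]
width: 0.353
now [0.4294 0.3222 0.0057] phi 2.8414 j [-0.15  0.75 -0.85  1.95  0.79  0.81 -0.19] t 6.3 F [ 0.  -0.4  0.1] w 0.353
[[[0.05,-0.14,0.17],-0.4,0]]
-- (0.4285, 0.321, 0.004, 2.8476)
```

```bash
python3 -m crank '[[[0,0,0.1],0,255],[[0,0,0],0,255],[[0,0,0],0,255],[[0,0,0],0,255]]'; python3 -m crank '[[[0,0,-1],0,255],[[0,0,-3],0,255],[[0,0,-4],0,255],[[0,0,-4],0,255]]';python3 -c "
from h import *
p,d=get_image('side'); cv2.imwrite('pics/s1.png',p[:,:,::-1])
th=.1016; c,s=np.cos(th),np.sin(th)
T=lambda x,y:(.6238+c*x-s*y,.2329+s*x+c*y)
print(T(.036,.006),T(-.036,.006))
a=T(.036,.006)
calc((*a,.12,1.672),g=255)"
```

```text
clock: 6.7
position: [0.4293, 0.3223, 0.0046]
ee_rot: [-0.47, -3.106, 0.0]
force: [-0.8, 0.6, -0.8]
width: 0.148
clock: 7.1
position: [0.4286, 0.3219, 0.1262]
ee_rot: [-0.469, -3.105, 0.001]
force: [0.6, 0.8, -2.0]
width: 0.148
(np.float64(0.6590058019288099), np.float64(0.24252036956407666)) (np.float64(0.587377094533047), np.float64(0.23521774833521716))
now [0.4303 0.3249 0.1325] phi 2.8426 j [-0.05  0.6  -1.    1.85  0.6   1.02 -0.03] t 7.15 F [1.2 3.3 2.2] w 0.148
[[[-3.04,-0.14,0.16],8.4,255],[[-3.02,0.30,0.16],8.4,255],[[-2.95,0.74,0.16],8.4,255],[[-2.81,1.16,0.16],8.4,255],[[-2.61,1.56,0.16],8.4,255]]
[[[-2.35,1.92,0.16],8.4,255],[[-2.05,2.25,0.16],8.4,255],[[-1.70,2.52,0.16],8.4,255]]
-- (np.float64(0.6590058019288099), np.float64(0.24252036956407666), 0.12, 1.672)
```

View pics/s1.png

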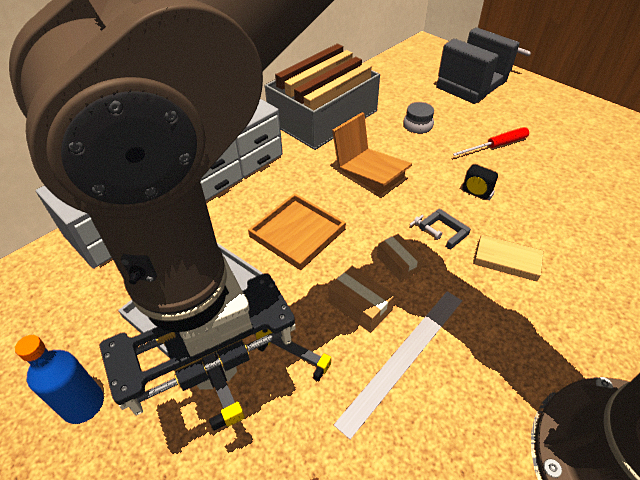

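The side picture shows the clamp gripped on its bar near (225,395) and lifted. The opening of 13.6 mm matches the 14 mm bar. Next I'll carry it to the far half of the long tray.

```bash
python3 -m crank '[[[-3,-0.1,0.2],8.4,255],[[-3,0.3,0.2],8.4,255],[[-3,0.7,0.2],8.4,255],[[-2.8,1.2,0.2],8.4,255],[[-2.6,1.6,0.2],8.4,255]]';  python3 -m crank '[[[-2.4,1.9,0.2],8.4,255],[[-2,2.3,0],8.4,255],[[-1.7,2.5,0],8.4,255],[[0,0,0],0,255],[[0,0,0],0,255]]';python3 -c "
from h import *
calc((.6590,.2425,.04,1.672),(.6590,.2425,.0095,1.672),g=255)"
```

```text
clock: 7.65
position: [0.5732, 0.2704, 0.1149]
ee_rot: [-1.56, -2.727, 0.001]
force: [-0.2, 0.2, -2.9]
width: 0.146
clock: 8.15
position: [0.6582, 0.2398, 0.1125]
ee_rot: [-2.11, -2.327, 0.001]
force: [-0.4, -0.0, -3.2]
width: 0.148
now [0.6582 0.2398 0.1125] phi 1.6688 j [-0.06  0.74 -0.63  1.45  0.46  1.1  -0.68] t 8.15 F [-0.4 -0.  -3.2] w 0.148
[[[0.13,0.05,3.62],-0.1,255],[[0.13,0.05,3.62],-0.1,255]]
-- (0.659, 0.2425, 0.04, 1.672)
[[[0.00,0.00,3.05],-0.0,255]]
-- (0.659, 0.2425, 0.0095, 1.672)
```

```bash
python3 -m crank '[[[0.1,0,2],0,255],[[0.2,0.1,2.5],0,255],[[0,0,2],0,255],[[0,0,0],0,255]]';python3 -c "
from h import *
for c in ('side','top'):
    p,d=get_image(c); cv2.imwrite(f'pics/{c}2.png',p[100:350,60:460,::-1] if c=='top' else p[150:480,0:440,::-1])
calc((.6590,.2425,.0095,1.672),g=255)"
```

```text
clock: 8.55
position: [0.6558, 0.2429, 0.0448]
ee_rot: [-2.105, -2.328, 0.008]
force: [-0.3, 0.6, -2.5]
width: 0.147
now [0.6581 0.2439 0.0481] phi 1.6704 j [-0.08  0.81 -0.6   1.5   0.51  1.   -0.72] t 8.65 F [-0.5  0.5 -1.7] w 0.152
[[[-0.15,0.08,3.86],-0.1,255]]
-- (0.659, 0.2425, 0.0095, 1.672)
```

View pics/side2.png

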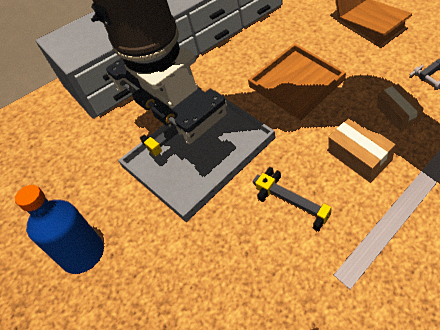

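View pics/top2.png

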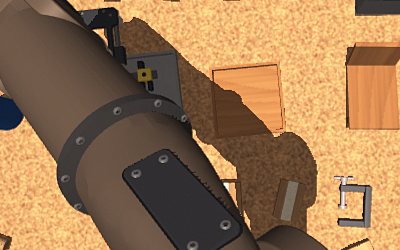

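Side view: the clamp hangs level over the tray, with the jaw block at about (152,295) in full-picture pixels. I'll lower it gently.

```bash
python3 -m crank '[[[-0.1,0,1.5],0,255],[[0,0,1.2],0,255],[[0,0,0.7],0,255],[[0,0,0.2],0,255],[[0,0,0],0,255]]';python3 -c "
from h import *
calc((.6590,.2425,.0095,1.672),g=255)"
```

```text
clock: 9.15
position: [0.6589, 0.2421, 0.0112]
ee_rot: [-2.11, -2.327, 0.001]
force: [-0.4, -0.3, -2.8]
width: 0.147
now [0.6589 0.2421 0.0112] phi 1.6686 j [-0.09  0.85 -0.58  1.52  0.53  0.94 -0.74] t 9.15 F [-0.4 -0.3 -2.8] w 0.147
[[[0.04,0.01,0.17],-0.2,255]]
-- (0.659, 0.2425, 0.0095, 1.672)
```

```bash
python3 -m crank '[[[0,0,0.1],0,255],[[0,0,0.1],0,255],[[0,0,0],0,255]]';python3 -m crank '[[[0,0,0],0,180],[[0,0,0],0,180],[[0,0,0],0,180]]'; python3 -c "
from h import *
calc((.6590,.2425,.05,1.672),g=180)"
```

```text
clock: 9.45
position: [0.6593, 0.2422, 0.0099]
ee_rot: [2.11, 2.327, 0.0]
force: [-0.1, 0.9, -3.0]
width: 0.148
clock: 9.75
position: [0.6594, 0.2423, 0.0102]
ee_rot: [2.11, 2.327, 0.001]
force: [-0.1, 0.5, -0.1]
width: 0.286
now [0.6594 0.2423 0.0102] phi 1.6684 j [-0.09  0.85 -0.58  1.52  0.54  0.94 -0.74] t 9.75 F [-0.1  0.5 -0.1] w 0.286
[[[0.02,-0.04,-3.98],-0.2,180]]
-- (0.659, 0.2425, 0.05, 1.672)
```

```bash
python3 -m crank '[[[0,0,-3],0,180],[[0,0,-4.5],0,150],[[0,0,-4.5],0,90]]';python3 -c "
from h import *
calc((.4422,.1878,.12,.272),(.4422,.1878,.05,.272),g=90)"
```

```text
clock: 10.05
position: [0.6587, 0.2421, 0.1307]
ee_rot: [-2.11, -2.327, 0.002]
force: [1.5, -0.1, 0.2]
width: 0.418
now [0.6587 0.2421 0.1307] phi 1.6687 j [-0.06  0.73 -0.64  1.43  0.45  1.13 -0.67] t 10.05 F [ 1.5 -0.1  0.2] w 0.418
[[[-0.33,-2.21,0.11],8.0,90],[[-0.63,-2.14,0.11],8.0,90],[[-0.92,-2.03,0.11],8.0,90],[[-1.20,-1.88,0.11],8.0,90],[[-1.45,-1.70,0.11],8.0,90]]
[[[-1.67,-1.48,0.11],8.0,90],[[-1.86,-1.23,0.11],8.0,90],[[-2.01,-0.96,0.11],8.0,90],[[-2.13,-0.67,0.11],8.0,90],[[-2.20,-0.37,0.11],8.0,90]]
-- (0.4422, 0.1878, 0.12, 0.272)
[[[0.00,0.00,3.50],-0.0,90],[[0.00,0.00,3.50],-0.0,90]]
-- (0.4422, 0.1878, 0.05, 0.272)
```

```bash
python3 -m crank '[[[-0.3,-2.2,0],8,90],[[-0.6,-2.1,0],8,90],[[-0.9,-2,0],8,90],[[-1.2,-1.9,0.1],8,90],[[-1.5,-1.7,0.1],8,90]]'; python3 -m crank '[[[-1.7,-1.5,0.1],8,90],[[-1.9,-1.2,0.1],8,90],[[-2,-1,0.1],8,90],[[-2.1,-0.7,0.2],8,90],[[-2.2,-0.4,0.2],8,90]]'; python3 -c "
from h import *
calc((.4422,.1878,.05,.272),(.4422,.1878,.0045,.272),g=90)"
```

```text
clock: 10.55
position: [0.5505, 0.2154, 0.1281]
ee_rot: [-2.783, -1.457, -0.001]
force: [-0.1, -0.1, -0.4]
width: 0.646
clock: 11.05
position: [0.4418, 0.1888, 0.1211]
ee_rot: [-3.113, -0.418, -0.002]
force: [-0.6, 0.5, -0.2]
width: 0.643
now [0.4418 0.1888 0.1211] phi 0.2666 j [-0.22  0.36 -0.38  2.02  0.18  0.79 -2.  ] t 11.05 F [-0.6  0.5 -0.2] w 0.643
[[[0.01,0.05,3.55],-0.2,90],[[0.01,0.05,3.55],-0.2,90]]
-- (0.4422, 0.1878, 0.05, 0.272)
[[[0.00,0.00,4.55],-0.0,90]]
-- (0.4422, 0.1878, 0.0045, 0.272)
```

```bash
python3 -m crank '[[[0,0.1,3.5],0,90],[[0,0,3.5],0,90],[[0,0,3],-0.3,90],[[0,0,1.5],0,90],[[0,0,0],0,90]]'; python3 -c "
from h import *
calc((.4422,.1878,.0045,.272),g=255)"
```

```text
clock: 11.55
position: [0.4416, 0.1874, 0.0042]
ee_rot: [3.11, 0.435, -0.005]
force: [0.2, 0.2, 0.6]
width: 0.647
now [0.4416 0.1874 0.0042] phi 0.2781 j [-0.29  0.55 -0.3   2.12  0.31  0.52 -2.11] t 11.55 F [0.2 0.2 0.6] w 0.647
[[[0.07,-0.02,-0.03],0.3,255]]
-- (0.4422, 0.1878, 0.0045, 0.272)
```

```bash
python3 -m crank '[[[0,0,0],0,255],[[0,0,0],0,255],[[0,0,0],0,255],[[0,0,0],0,255],[[0,0,0],0,255]]';python3 -m crank '[[[0,0,0],0,255],[[0,0,0],0,255],[[0,0,0],0,255]]'; python3 -c "
from h import *
calc((.4422,.1878,.0045,.272),g=255)"
```

```text
clock: 12.05
position: [0.4431, 0.1878, 0.0062]
ee_rot: [-3.111, -0.434, -0.001]
force: [-1.2, -0.8, 0.2]
width: 0.26
clock: 12.35
position: [0.4429, 0.188, 0.0059]
ee_rot: [-3.111, -0.435, -0.001]
force: [-0.6, 0.6, 5.2]
width: 0.144
now [0.4429 0.188  0.0059] phi 0.2778 j [-0.29  0.54 -0.3   2.11  0.31  0.52 -2.11] t 12.35 F [-0.6  0.6  5.2] w 0.144
[[[-0.08,0.00,0.14],0.3,255]]
-- (0.4422, 0.1878, 0.0045, 0.272)
```

```bash
python3 -m crank '[[[0,0,-1],0,255],[[0,0,-3],0,255],[[0,0,-4],0,255],[[0,0,-3.5],0,255]]'; python3 -c "
from h import *
th=.1016; c,s=np.cos(th),np.sin(th)
T=lambda x,y:(.6238+c*x-s*y,.2329+s*x+c*y)
a=T(-.036,-.006); print(a)
calc((*a,.10,1.672),(*a,.011,1.672),g=255)"
```

```text
clock: 12.75
position: [0.4422, 0.1874, 0.1224]
ee_rot: [3.111, 0.435, -0.002]
force: [0.6, -0.2, -1.0]
width: 0.149
(np.float64(0.5885941980711902), np.float64(0.22327963043592333))
now [0.4422 0.1874 0.1224] phi 0.2775 j [-0.2   0.36 -0.39  2.02  0.19  0.8  -1.99] t 12.75 F [ 0.6 -0.2 -1. ] w 0.149
[[[1.51,0.06,0.22],-8.0,255],[[1.48,0.26,0.22],-8.0,255],[[1.43,0.47,0.22],-8.0,255],[[1.35,0.66,0.22],-8.0,255],[[1.25,0.84,0.22],-8.0,255]]
[[[1.12,1.01,0.22],-8.0,255],[[0.97,1.16,0.22],-8.0,255],[[0.80,1.28,0.22],-8.0,255],[[0.61,1.38,0.22],-8.0,255],[[0.41,1.45,0.22],-8.0,255]]
-- (np.float64(0.5885941980711902), np.float64(0.22327963043592333), 0.1, 1.672)
[[[0.00,0.00,4.45],-0.0,255],[[0.00,0.00,4.45],-0.0,255]]
-- (np.float64(0.5885941980711902), np.float64(0.22327963043592333), 0.011, 1.672)
```

```bash
python3 -m crank '[[[1.5,0.1,0.2],-8,255],[[1.5,0.3,0.2],-8,255],[[1.4,0.5,0.2],-8,255],[[1.4,0.7,0.2],-8,255],[[1.2,0.8,0.2],-8,255]]'; python3 -m crank '[[[1.1,1,0.2],-8,255],[[1,1.2,0.2],-8,255],[[0.8,1.3,0.2],-8,255],[[0.6,1.4,0.2],-8,255],[[0.4,1.4,0.2],-8,255]]'; python3 -m crank '[[[0,0,2.5],0,255],[[0,0,2.5],0,255],[[0,0,0],0,255]]'; python3 -c "
from h import *
a=(.5886,.2233)
calc((*a,.011,1.672),g=255)
p,d=get_image('top'); cv2.imwrite('pics/top3.png',p[100:350,60:460,::-1])"
```

```text
clock: 13.25
position: [0.5165, 0.204, 0.1109]
ee_rot: [2.771, 1.48, -0.001]
force: [0.6, 0.1, -2.7]
width: 0.148
clock: 13.75
position: [0.5899, 0.2215, 0.1007]
ee_rot: [2.098, 2.338, -0.002]
force: [-0.3, 0.1, -2.7]
width: 0.153
clock: 14.05
position: [0.5873, 0.22, 0.0476]
ee_rot: [-2.103, -2.331, 0.01]
force: [-1.2, -0.7, -1.6]
width: 0.145
now [0.5873 0.22   0.0476] phi 1.6733 j [-0.04  0.72 -0.63  1.7   0.52  0.9  -0.78] t 14.05 F [-1.2 -0.7 -1.6] w 0.145
[[[0.32,0.16,3.66],0.1,255]]
-- (0.5886, 0.2233, 0.011, 1.672)
```

View pics/top3.png

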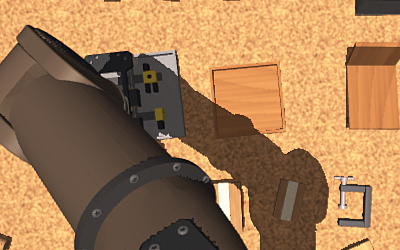

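The crop shows clamp A's head at full-frame (210,177) in the far half. Clamp B's jaw block is at (218,213) over the near half. The two are well apart, so I'll lower B.

```bash
python3 -m crank '[[[0.2,0,1.5],0,255],[[0.1,0,1.2],0,255],[[0,0,0.6],0,255],[[0,0,0.2],0,255],[[0,0,0],0,255]]';python3 -c "
from h import *
calc((.5886,.2233,.0107,1.672),g=255)"
```

```text
clock: 14.6
position: [0.5892, 0.2252, 0.0155]
ee_rot: [-2.104, -2.333, 0.001]
force: [0.1, 0.5, -2.1]
width: 0.149
now [0.5892 0.2252 0.0155] phi 1.6738 j [-0.06  0.76 -0.61  1.71  0.55  0.85 -0.81] t 14.6 F [ 0.1  0.5 -2.1] w 0.149
[[[-0.18,-0.08,0.48],0.1,255]]
-- (0.5886, 0.2233, 0.0107, 1.672)
```

```bash
python3 -m crank '[[[-0.2,-0.1,0.2],0,255],[[0,0,0.1],0,255],[[0,0,0.1],0,255],[[0,0,0.1],0,255],[[0,0,0],0,255]]';python3 -c "
from h import *
calc((.5886,.2233,.0107,1.672),g=255)"
```

```text
clock: 15.1
position: [0.5887, 0.2231, 0.0111]
ee_rot: [2.104, 2.332, 0.0]
force: [-1.1, -1.3, 2.2]
width: 0.149
now [0.5887 0.2231 0.0111] phi 1.6737 j [-0.06  0.76 -0.6   1.72  0.56  0.84 -0.81] t 15.1 F [-1.1 -1.3  2.2] w 0.149
[[[0.02,-0.00,0.04],0.1,255]]
-- (0.5886, 0.2233, 0.0107, 1.672)
```

```bash
python3 -m crank '[[[0,0,0],0,180],[[0,0,0],0,180],[[0,0,0],0,180]]'; python3 -m crank '[[[0,0,-3],0,180],[[0,0,-4.5],0,180],[[0,0,-4.5],0,180]]';python3 -c "
from h import *
calc((.5,0,.15,.8),(.4228,-.2066,.12,-.06),(.4228,-.2066,.05,-.06),g=180)"
```

```text
clock: 15.4
position: [0.5886, 0.2233, 0.0108]
ee_rot: [2.104, 2.333, 0.0]
force: [0.4, 0.4, 0.3]
width: 0.282
clock: 15.7
position: [0.5879, 0.223, 0.1316]
ee_rot: [-2.103, -2.332, 0.002]
force: [1.2, -0.3, -0.6]
width: 0.294
now [0.5879 0.223  0.1316] phi 1.6741 j [-0.    0.63 -0.68  1.63  0.44  1.05 -0.72] t 15.7 F [ 1.2 -0.3 -0.6] w 0.294
[[[-3.55,-1.84,-0.31],8.3,180],[[-3.78,-1.31,-0.31],8.3,180],[[-3.93,-0.74,-0.31],8.3,180],[[-3.99,-0.17,-0.31],8.3,180],[[-3.97,0.41,-0.31],8.3,180]]
[[[-3.87,0.99,-0.31],8.3,180]]
-- (0.5, 0, 0.15, 0.8)
[[[-3.37,1.48,0.50],8.2,180],[[-3.12,1.94,0.50],8.2,180],[[-2.81,2.37,0.50],8.2,180],[[-2.44,2.75,0.50],8.2,180],[[-2.03,3.07,0.50],8.2,180]]
[[[-1.57,3.32,0.50],8.2,180]]
-- (0.4228, -0.2066, 0.12, -0.06)
[[[0.00,-0.00,3.50],-0.0,180],[[0.00,-0.00,3.50],-0.0,180]]
-- (0.4228, -0.2066, 0.05, -0.06)
```

```bash
python3 -m crank '[[[-3.6,-1.8,-0.3],8.3,180],[[-3.8,-1.3,-0.3],8.3,180],[[-3.9,-0.7,-0.3],8.3,180],[[-4,-0.2,-0.3],8.3,180],[[-4,0.4,-0.3],8.3,180]]'; python3 -m crank '[[[-3.9,1,-0.3],8.3,180],[[-3.4,1.5,0.5],8.2,180],[[-3.1,1.9,0.5],8.2,180],[[-2.8,2.4,0.5],8.2,180],[[-2.4,2.8,0.5],8.2,180]]'; python3 -m crank '[[[-2,3.1,0.5],8.2,180],[[-1.6,3.3,0.5],8.2,180],[[0,0,0],0,180]]';python3 -c "
from h import *
calc((.4228,-.2066,.05,-.06),g=180)
p,d=get_image('top'); cv2.imwrite('pics/top4.png',p[:,:,::-1]); k=get_calibration('top')
from fit import *
np.set_printoptions(precision=4,suppress=True)
for r in masks_of('g_clamp','top')[:2]:
    m=r['region']; print(r['score'],m.sum(), fit(GC,m,(.4228,-.2066,-.06),k))
"
```

```text
clock: 16.2
position: [0.5152, 0.0352, 0.146]
ee_rot: [2.798, 1.428, 0.001]
force: [1.2, -0.3, -0.0]
width: 0.295
clock: 16.7
position: [0.4507, -0.1408, 0.1289]
ee_rot: [3.121, 0.355, 0.001]
force: [0.9, 0.1, -0.3]
width: 0.292
clock: 17.0
position: [0.4234, -0.2133, 0.1182]
ee_rot: [3.138, -0.103, -0.003]
force: [-0.3, 0.7, -0.4]
width: 0.294
now [ 0.4234 -0.2133  0.1182] phi -0.0656 j [ 0.55  0.34 -0.25  2.05  0.12  0.77 -1.41] t 17.0 F [-0.3  0.7 -0.4] w 0.294
[[[-0.05,-0.33,3.41],-0.2,180],[[-0.05,-0.33,3.41],-0.2,180]]
-- (0.4228, -0.2066, 0.05, -0.06)
0.6 305 (array([ 0.4228, -0.2065, -0.0413]), np.float64(0.4741226699989587))
```

View pics/top4.png

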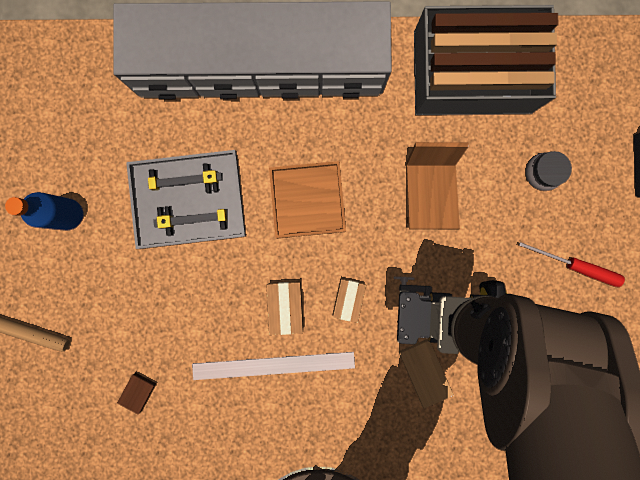

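Both bar clamps lie flat and parallel in the long tray, at about (185,180) and (190,219), clear of each other and the walls. I'll descend on the G-clamp.

```bash
python3 -m crank '[[[0,-0.7,3],0,180],[[0,0,3.5],0,180],[[0,0,0],0,180]]';python3 -c "
from h import *
calc((.4228,-.2066,.006,-.06),g=180)"
```

```text
clock: 17.4
position: [0.4246, -0.1991, 0.051]
ee_rot: [-3.138, 0.079, 0.008]
force: [-0.5, -0.7, 0.6]
width: 0.294
now [ 0.4246 -0.1991  0.051 ] phi -0.0501 j [ 0.51  0.44 -0.24  2.11  0.18  0.61 -1.47] t 17.4 F [-0.5 -0.7  0.6] w 0.294
[[[-0.14,0.76,4.50],0.6,180]]
-- (0.4228, -0.2066, 0.006, -0.06)
```

```bash
python3 -m crank '[[[0,0,0],0,180]]';python3 -c "
from h import *
calc((.4228,-.2066,.006,-.06),g=180)"
```

```text
clock: 17.5
position: [0.4266, -0.2005, 0.0541]
ee_rot: [-3.14, 0.081, 0.002]
force: [0.1, -0.5, 0.1]
width: 0.295
now [ 0.4266 -0.2005  0.0541] phi -0.0515 j [ 0.51  0.44 -0.24  2.11  0.17  0.61 -1.47] t 17.5 F [ 0.1 -0.5  0.1] w 0.295
[[[-0.17,0.32,2.40],0.2,180],[[-0.17,0.32,2.40],0.2,180]]
-- (0.4228, -0.2066, 0.006, -0.06)
```

```bash
python3 -m crank '[[[-0.4,0.6,0.5],0.5,180],[[0,0,2],0,180],[[0,0,1.5],0,180],[[0,0,0.8],0,180],[[0,0,0],0,180]]';python3 -c "
from h import *
calc((.4228,-.2066,.006,-.06),g=180)"
```

```text
clock: 18.0
position: [0.4219, -0.2077, 0.0057]
ee_rot: [3.14, -0.099, -0.0]
force: [-0.1, -0.9, -0.4]
width: 0.291
now [ 0.4219 -0.2077  0.0057] phi -0.0631 j [ 0.5   0.52 -0.2   2.15  0.21  0.49 -1.5 ] t 18.0 F [-0.1 -0.9 -0.4] w 0.291
[[[0.09,-0.11,-0.03],-0.2,180]]
-- (0.4228, -0.2066, 0.006, -0.06)
```

```bash
python3 -m crank '[[[0,0,0],0,255],[[0,0,0],0,255],[[0,0,0],0,255],[[0,0,0],0,255]]' 35; python3 -c "
from h import *
tool_=tool()[2]; print(tool_['position'],tool_['width'])"; python3 -m crank '[[[0,0,-1],0,255],[[0,0,-3],0,255],[[0,0,-4],0,255],[[0,0,-3.5],0,255]]'; python3 -c "
from h import *
th=.081; c,s=np.cos(th),np.sin(th)
T=lambda x,y:(.621+c*x-s*y,.011+s*x+c*y)
a=T(-.0075,-.020); print(a)
calc((*a,.12,.081),(*a,.011,.081),g=255)"
```

```text
clock: 18.4
position: [0.4226, -0.2073, 0.0065]
ee_rot: [3.14, -0.098, 0.002]
force: [-0.4, 1.0, 6.2]
width: 0.13
[ 0.42261161 -0.20733888  0.00649107] 0.12958828664534383
clock: 18.8
position: [0.4214, -0.2073, 0.1227]
ee_rot: [-3.14, 0.099, 0.001]
force: [1.1, -0.7, -3.4]
width: 0.124
(np.float64(0.6151428194118812), np.float64(-0.00954126178106314))
now [ 0.4214 -0.2073  0.1227] phi -0.0628 j [ 0.56  0.33 -0.27  2.05  0.12  0.78 -1.42] t 18.8 F [ 1.1 -0.7 -3.4] w 0.124
[[[3.02,-3.49,0.04],-1.4,255],[[3.10,-3.42,0.04],-1.4,255],[[3.18,-3.34,0.04],-1.4,255],[[3.26,-3.27,0.04],-1.4,255],[[3.34,-3.19,0.04],-1.4,255]]
[[[3.41,-3.11,0.04],-1.4,255]]
-- (np.float64(0.6151428194118812), np.float64(-0.00954126178106314), 0.12, 0.081)
[[[0.00,0.00,3.63],-0.0,255],[[0.00,0.00,3.63],-0.0,255],[[0.00,0.00,3.63],-0.0,255]]
-- (np.float64(0.6151428194118812), np.float64(-0.00954126178106314), 0.011, 0.081)
```

```bash
python3 -m crank '[[[3,-3.5,0],-1.4,255],[[3.1,-3.4,0],-1.4,255],[[3.2,-3.3,0],-1.4,255],[[3.3,-3.3,0],-1.4,255],[[3.3,-3.2,0],-1.4,255]]' ; python3 -m crank '[[[3.4,-3.1,0],-1.4,255],[[0,0,2],0,255],[[0,0,3],0,255],[[0,0,2],0,255],[[0,0,0],0,255]]'; python3 -c "
from h import *
calc((.6151,-.0095,.0115,.081),g=255)
p,d=get_image('side'); cv2.imwrite('pics/s4.png',p[150:400,150:550,::-1])"
```

```text
clock: 19.3
position: [0.5841, -0.0415, 0.1213]
ee_rot: [3.14, 0.094, -0.0]
force: [0.9, -1.3, -3.5]
width: 0.124
clock: 19.8
position: [0.6128, -0.0101, 0.0482]
ee_rot: [3.138, 0.132, -0.01]
force: [-0.4, -0.3, -4.0]
width: 0.13
now [ 0.6128 -0.0101  0.0482] phi 0.0838 j [ 0.13  0.63 -0.29  1.76  0.24  0.8  -1.77] t 19.8 F [-0.4 -0.3 -4. ] w 0.13
[[[0.24,-0.04,3.67],0.2,255]]
-- (0.6151, -0.0095, 0.0115, 0.081)
```

View pics/s4.png

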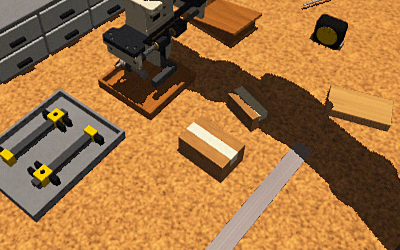

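The G-clamp is hidden behind the gripper in the side view at about (295,230). The bar clamps lie flat in the tray. I'll lower the G-clamp slowly.

```bash
python3 -m crank '[[[0,0,1.2],0,255],[[0,0,1.2],0,255],[[0,0,0.8],0,255],[[0,0,0.2],0,255],[[0,0,0],0,255]]' ; python3 -c "
from h import *
calc((.6151,-.0095,.0115,.081),g=255)"
```

```text
clock: 20.35
position: [0.6153, -0.0096, 0.0164]
ee_rot: [3.139, 0.132, -0.001]
force: [0.5, -0.1, -3.5]
width: 0.127
now [ 0.6153 -0.0096  0.0164] phi 0.0838 j [ 0.12  0.67 -0.28  1.77  0.26  0.73 -1.78] t 20.35 F [ 0.5 -0.1 -3.5] w 0.127
[[[-0.01,-0.01,0.49],0.2,255]]
-- (0.6151, -0.0095, 0.0115, 0.081)
```

```bash
python3 -m crank '[[[0,0,0.2],0,255],[[0,0,0.1],0,255],[[0,0,0.1],0,255],[[0,0,0],0,255]]' ; python3 -m crank '[[[0,0,0.1],0,255],[[0,0,0],0,255]]'
```

```text
clock: 20.75
position: [0.6155, -0.0096, 0.0128]
ee_rot: [3.139, 0.131, 0.0]
force: [-0.7, 0.3, -3.1]
width: 0.13
clock: 20.95
position: [0.6156, -0.0096, 0.0118]
ee_rot: [3.139, 0.131, 0.0]
force: [0.7, 0.5, -2.5]
width: 0.126
```

```bash
python3 -m crank '[[[0,0,0.1],0,255],[[0,0,0],0,255]]' ; python3 -m crank '[[[0,0,0],0,180],[[0,0,0],0,180],[[0,0,0],0,180]]'; python3 -m crank '[[[0,0,-2],0,180],[[0,0,-4],0,180],[[0,0,-4],0,90],[[0,0,-3],0,0]]'; python3 -c "
from h import *
calc((.4259,.0524,.13,.0476),g=0)
"
```

```text
clock: 21.15
position: [0.6157, -0.0096, 0.0116]
ee_rot: [3.139, 0.131, 0.001]
force: [-3.2, 0.4, 6.5]
width: 0.13
clock: 21.45
position: [0.6157, -0.0096, 0.0108]
ee_rot: [-3.139, -0.131, -0.001]
force: [-0.8, 1.3, 0.1]
width: 0.288
clock: 21.85
position: [0.6162, -0.0094, 0.1432]
ee_rot: [-3.139, -0.132, -0.003]
force: [-0.2, -1.0, -0.4]
width: 0.42
now [ 0.6162 -0.0094  0.1432] phi 0.0839 j [ 0.15  0.52 -0.32  1.68  0.19  0.97 -1.73] t 21.85 F [-0.2 -1.  -0.4] w 0.42
[[[-3.69,-1.55,0.26],0.4,0],[[-3.70,-1.52,0.26],0.4,0],[[-3.71,-1.50,0.26],0.4,0],[[-3.72,-1.47,0.26],0.4,0],[[-3.73,-1.44,0.26],0.4,0]]
-- (0.4259, 0.0524, 0.13, 0.0476)
```

```bash
python3 -m crank '[[[-3.7,-1.6,0],0.4,0],[[-3.7,-1.5,0],0.4,0],[[-3.7,-1.5,0],0.4,0],[[-3.7,-1.5,0],0.4,0],[[-3.7,-1.4,0],0.4,0]]'; python3 -m crank '[[[0,0,1],0,0],[[0,0,0],0,0]]'; python3 -c "
from h import *
calc((.4259,.0524,.07,.0476),(.4259,.0524,.008,.0476),g=0)
p,d=get_image('top'); cv2.imwrite('pics/top5.png',p[:,:,::-1])
"
```

```text
clock: 22.35
position: [0.4242, 0.0528, 0.1408]
ee_rot: [3.141, 0.076, 0.001]
force: [-0.3, 0.4, -0.3]
width: 0.854
clock: 22.55
position: [0.425, 0.0523, 0.1304]
ee_rot: [3.14, 0.078, -0.001]
force: [0.9, -0.4, 0.6]
width: 0.991
now [0.425  0.0523 0.1304] phi 0.0499 j [ 0.08  0.27 -0.38  2.12  0.14  0.77 -1.92] t 22.55 F [ 0.9 -0.4  0.6] w 0.991
[[[0.05,-0.00,3.02],0.1,0],[[0.05,-0.00,3.02],0.1,0]]
-- (0.4259, 0.0524, 0.07, 0.0476)
[[[0.00,0.00,3.10],-0.0,0],[[0.00,0.00,3.10],-0.0,0]]
-- (0.4259, 0.0524, 0.008, 0.0476)
```

View pics/top5.png

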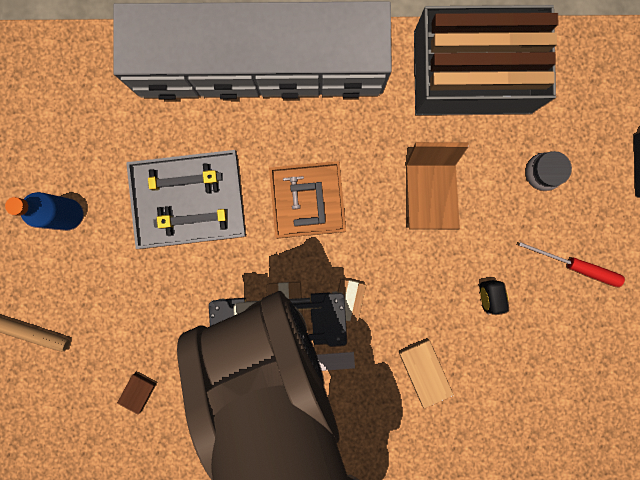

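The G-clamp lies flat in the square tray at (307,203), clear of the walls. I'll descend on the large carton.

```bash
python3 -m crank '[[[0,0,3],0,0],[[0,0,3],0,0],[[0,0,3],0,0],[[0,0,2.5],0,0],[[0,0,0],0,0]]' 20; python3 -c "
from h import *
calc((.4259,.0524,.008,.0476),g=0)"
```

```text
clock: 23.1
position: [0.4251, 0.0518, 0.0134]
ee_rot: [3.14, 0.076, -0.007]
force: [-0.9, -0.3, -0.2]
width: 0.998
now [0.4251 0.0518 0.0134] phi 0.0482 j [-0.02  0.48 -0.29  2.23  0.3   0.47 -2.07] t 23.1 F [-0.9 -0.3 -0.2] w 0.998
[[[0.08,-0.06,0.54],0.0,0]]
-- (0.4259, 0.0524, 0.008, 0.0476)
```

```bash
python3 -m crank '[[[0,0,0.6],0,0],[[0,0,0],0,255],[[0,0,0],0,255],[[0,0,0],0,255],[[0,0,0],0,255]]' 20; python3 -m crank '[[[0,0,0],0,255],[[0,0,0],0,255],[[0,0,0],0,255]]';python3 -c "
from h import *
calc((.4259,.0524,.008,.0476),g=255)"
```

```text
clock: 23.6
position: [0.4263, 0.0525, 0.0104]
ee_rot: [-3.14, -0.077, -0.002]
force: [0.6, 3.2, 0.6]
width: 0.703
clock: 23.9
position: [0.4263, 0.0528, 0.0103]
ee_rot: [-3.14, -0.077, -0.002]
force: [-0.5, 2.1, 8.0]
width: 0.654
now [0.4263 0.0528 0.0103] phi 0.0491 j [-0.02  0.48 -0.29  2.23  0.3   0.46 -2.07] t 23.9 F [-0.5  2.1  8. ] w 0.654
[[[-0.04,0.04,0.23],0.1,255]]
-- (0.4259, 0.0524, 0.008, 0.0476)
```

Opening of 60.2 mm matches the 60 mm carton. While lifting, I'll refine the bed's pose by fitting its outline.

```bash
python3 -m crank '[[[0,0,-1],0,255],[[0,0,-3],0,255],[[0,0,-4],0,255],[[0,0,-4],0,255],[[0,0,-4],0,255]]';python3 - <<'E'
from h import *
from scipy.optimize import minimize
np.set_printoptions(precision=4,suppress=True)
k=get_calibration('top'); z=np.load('top.npz'); d=z['d']; m=np.load('masks.npz')['bed0']
S=4; c,s=np.cos(.21),np.sin(.21)
def quads(q):
    x,y,th,w=q; C,Sn=np.cos(th),np.sin(th)
    B=np.array([[c,0,s],[0,1,0],[-s,0,c]])  # bed->level
    Rz=np.array([[C,-Sn,0],[Sn,C,0],[0,0,1]]); w=w*.5
    out=[]
    for L in ([[-.12,-.045,0],[0,-.045,0],[0,.045,0],[-.12,.045,0]],[[0,-w,0],[0,-w,.085],[0,w,.085],[0,w,0]]):
        out.append(np.array(L)@(Rz@B).T+[x,y,.018])
    return out
M=cv2.resize(m.astype(np.uint8),None,fx=S,fy=S,interpolation=cv2.INTER_NEAREST)
def ren(q):
    im=np.zeros_like(M)
    for W in quads(q): cv2.fillConvexPoly(im,np.round((proj(W,k)+.5)*S).astype(np.int32),1)
    return im
def f(q):
    r=ren(q); return 1-(r&M).sum()/(r|M).sum()
q0=np.array([.681,-.217,0,.09])
r=minimize(f,q0,method='Nelder-Mead',options=dict(initial_simplex=np.array([q0,q0+[.004,0,0,0],q0+[0,.004,0,0],q0+[0,0,.05,0],q0+[0,0,0,.005]]),xatol=1e-4,fatol=1e-5)); print(r.x,1-r.fun)
big=cv2.resize(z['p'][:,:,::-1],None,fx=4,fy=4,interpolation=cv2.INTER_CUBIC)
for W in quads(r.x): cv2.polylines(big,[np.round((proj(W,k)+.5)*S).astype(np.int32)],True,(255,0,255),1)
cv2.imwrite('pics/bed.png',big[130*4:240*4,380*4:490*4])
# edges of bed via depth: each row take bed-surface pts (consistent with plane)
P=cloud(d,k,m); h=(P[:,2]-.018)*c-(.681-P[:,0])*s
Q=P[(abs(h)<.003)&(P[:,0]<.675)&(P[:,0]>.57)]
mn=[];mx=[];X=[]
for a in np.arange(.572,.672,.005):
    t=Q[(Q[:,0]>=a)&(Q[:,0]<a+.005)]
    X.append(a+.0025); mn.append(t[:,1].min()); mx.append(t[:,1].max())
print(np.polyfit(np.array(X)-.62,mn,1),np.polyfit(np.array(X)-.62,mx,1), h[(abs(h)<.004)].mean())
bp=P[(P[:,2]>.035)&(P[:,0]>.68)]; e=(bp[:,0]-.681)*c-(bp[:,2]-.018)*s
A=np.c_[bp[:,1]+.217,np.ones(len(bp))]; ok=abs(e)<.006; print('backstop e=',np.linalg.lstsq(A[ok],e[ok],rcond=None)[0],ok.sum(),len(e))
calc((.55,-.10,.16,0),g=255)
E
```

```text
clock: 24.4
position: [0.4246, 0.0521, 0.1716]
ee_rot: [3.141, 0.077, -0.002]
force: [1.6, -0.6, -2.8]
width: 0.653
[ 0.685  -0.2174 -0.0135  0.0934] 0.9141388527174286
[-0.007  -0.2613] [-0.0152 -0.1719] 0.000572509321258917
backstop e= [0.014  0.0009] 975 1057
now [0.4246 0.0521 0.1716] phi 0.049 j [ 0.11  0.21 -0.41  2.07  0.11  0.88 -1.89] t 24.4 F [ 1.6 -0.6 -2.8] w 0.653
[[[2.36,3.16,0.23],0.6,255],[[2.39,3.14,0.23],0.6,255],[[2.42,3.11,0.23],0.6,255],[[2.45,3.09,0.23],0.6,255],[[2.48,3.07,0.23],0.6,255]]
-- (0.55, -0.1, 0.16, 0)
```

View pics/bed.png

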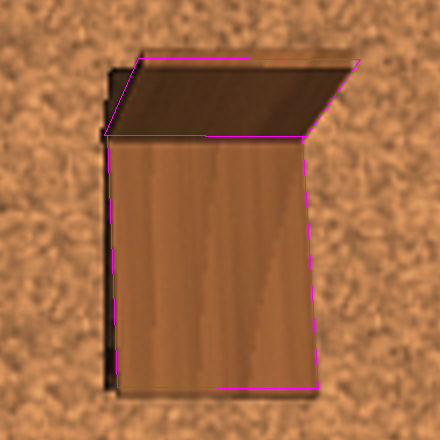

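The outline fits. The backstop foot is at x about 0.682, y about -0.2174, with yaw about -0.012. I'll carry the carton to just short of the backstop, 8 mm up the slope.

```bash
python3 -c "
from h import *
calc((.636,-.2169,.15,-.012),g=255)"; python3 -m crank '[[[2.9,3.7,0.3],0.4,255],[[2.9,3.7,0.3],0.4,255],[[2.9,3.7,0.3],0.4,255],[[2.9,3.7,0.3],0.4,255],[[2.9,3.7,0.3],0.4,255]]'; python3 -c "
from h import *
calc((.636,-.2169,.15,-.012),g=255)"
```

```text
now [0.4246 0.0521 0.1716] phi 0.049 j [ 0.11  0.21 -0.41  2.07  0.11  0.88 -1.89] t 24.4 F [ 1.6 -0.6 -2.8] w 0.653
[[[2.47,3.49,0.27],0.4,255],[[2.50,3.47,0.27],0.4,255],[[2.53,3.45,0.27],0.4,255],[[2.55,3.43,0.27],0.4,255],[[2.58,3.41,0.27],0.4,255]]
[[[2.61,3.39,0.27],0.4,255],[[2.63,3.37,0.27],0.4,255],[[2.66,3.35,0.27],0.4,255]]
-- (0.636, -0.2169, 0.15, -0.012)
clock: 24.9
position: [0.5772, -0.1292, 0.1549]
ee_rot: [-3.141, -0.021, 0.002]
force: [1.1, 1.2, -2.6]
width: 0.65
now [ 0.5772 -0.1292  0.1549] phi 0.0136 j [ 0.33  0.47 -0.29  1.73  0.15  0.97 -1.57] t 24.9 F [ 1.1  1.2 -2.6] w 0.65
[[[1.92,2.95,0.16],0.5,255],[[1.94,2.93,0.16],0.5,255],[[1.97,2.92,0.16],0.5,255]]
-- (0.636, -0.2169, 0.15, -0.012)
```

```bash
python3 -m crank '[[[1.9,3,0.2],0.5,255],[[1.9,2.9,0.2],0.5,255],[[1.9,2.7,0.2],0.5,255],[[0,0,0],0,255],[[0,0,0],0,255]]'; python3 -c "
from h import *
calc((.636,-.2169,.06,-.012),g=255)"
```

```text
clock: 25.4
position: [0.6336, -0.2137, 0.1482]
ee_rot: [-3.141, 0.021, 0.003]
force: [-0.1, 0.5, -3.0]
width: 0.653
now [ 0.6336 -0.2137  0.1482] phi -0.0136 j [ 0.4   0.59 -0.25  1.53  0.16  1.05 -1.47] t 25.4 F [-0.1  0.5 -3. ] w 0.653
[[[0.12,0.16,4.41],-0.0,255],[[0.12,0.16,4.41],-0.0,255]]
-- (0.636, -0.2169, 0.06, -0.012)
```

```bash
python3 -m crank '[[[0.2,0.2,2],0,255],[[0,0.1,3],0,255],[[0,0,2.5],0,255],[[0,0,1],0,255],[[0,0,0],0,255]]'; python3 -c "
from h import *
calc((.636,-.2169,.05,-.012),g=255)
for c in ('side','top'):
    p,d=get_image(c); cv2.imwrite(f'pics/{c}6.png',cv2.resize(p[80:250,280:480,::-1],None,fx=3,fy=3))"
```

```text
clock: 25.9
position: [0.6351, -0.2149, 0.0627]
ee_rot: [-3.14, 0.017, 0.005]
force: [-0.1, 0.3, -1.8]
width: 0.652
now [ 0.6351 -0.2149  0.0627] phi -0.011 j [ 0.4   0.68 -0.24  1.6   0.19  0.89 -1.49] t 25.9 F [-0.1  0.3 -1.8] w 0.652
[[[0.09,0.20,1.27],0.1,255]]
-- (0.636, -0.2169, 0.05, -0.012)
```

View pics/side6.png

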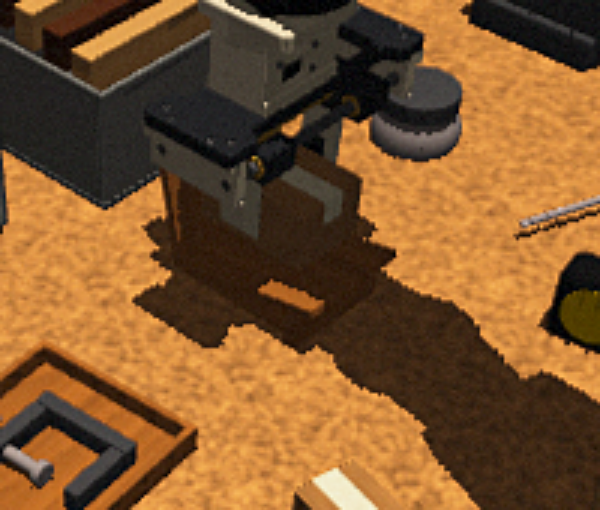

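View pics/top6.png

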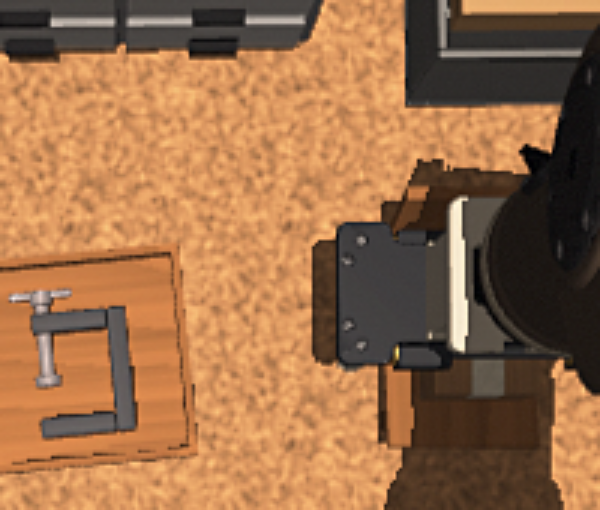

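The carton hangs level over the stand, clear of the backstop. I'll reduce the grip so it can pivot, and lower it onto its up-slope edge.

```bash
python3 -m crank '[[[0.1,0.2,0.6],0,255],[[0,0,0.4],0,255],[[0,0,0],0,255],[[0,0,0],0,255]]' 12;  python3 -m crank '[[[0,0,0.2],0,255],[[0,0,0.2],0,255],[[0,0,0.2],0,255]]'; python3 -c "
from h import *
calc((.636,-.2169,.0387,-.012),g=255)"
```

```text
clock: 26.4
position: [0.6374, -0.2183, 0.0538]
ee_rot: [3.142, -0.019, -0.0]
force: [0.7, -0.0, -2.9]
width: 0.651
clock: 26.7
position: [0.6374, -0.2182, 0.0476]
ee_rot: [3.141, -0.019, 0.0]
force: [0.9, 0.4, -2.2]
width: 0.651
now [ 0.6374 -0.2182  0.0476] phi -0.0122 j [ 0.4   0.7  -0.23  1.6   0.2   0.86 -1.49] t 26.7 F [ 0.9  0.4 -2.2] w 0.651
[[[-0.15,-0.13,0.89],-0.0,255]]
-- (0.636, -0.2169, 0.0387, -0.012)
```

```bash
python3 -m crank '[[[-0.1,-0.1,0.2],0,255],[[0,0,0.2],0,255],[[0,0,0],0,255]]'; python3 -m crank '[[[0,0,0.2],0,255],[[0,0,0],0,255]]';  python3 -m crank '[[[0,0,0.2],0,255],[[0,0,0],0,255]]'; python3 -c "
from h import *
calc((.636,-.2169,.0387,-.012),g=255)"
```

```text
clock: 27.0
position: [0.6381, -0.2177, 0.0446]
ee_rot: [3.141, -0.019, 0.005]
force: [4.7, -1.0, 1.9]
width: 0.655
clock: 27.2
position: [0.6378, -0.2173, 0.0423]
ee_rot: [3.141, -0.019, 0.004]
force: [4.8, -1.4, 2.6]
width: 0.653
clock: 27.4
position: [0.6374, -0.217, 0.04]
ee_rot: [-3.141, 0.019, -0.003]
force: [5.4, -1.1, 1.6]
width: 0.652
now [ 0.6374 -0.217   0.04  ] phi -0.0121 j [ 0.39  0.71 -0.23  1.61  0.2   0.85 -1.5 ] t 27.4 F [ 5.4 -1.1  1.6] w 0.652
[[[-0.14,-0.01,0.13],-0.0,255]]
-- (0.636, -0.2169, 0.0387, -0.012)
```

```bash
python3 -m crank '[[[0,0,0.1],0,255],[[0,0,0],0,255]]'; python3 -m crank '[[[0,0,0.1],0,255],[[0,0,0],0,255]]';  python3 -c "
from h import *
calc((.636,-.2169,.0387,-.012),g=255)
p,d=get_image('side'); cv2.imwrite(f'pics/side7.png',cv2.resize(p[80:230,300:450,::-1],None,fx=4,fy=4,interpolation=cv2.INTER_CUBIC))"
```

```text
clock: 27.6
position: [0.6371, -0.2169, 0.0389]
ee_rot: [-3.141, 0.019, -0.002]
force: [4.0, -0.1, 2.4]
width: 0.653
clock: 27.8
position: [0.6368, -0.2169, 0.0378]
ee_rot: [-3.141, 0.019, -0.001]
force: [4.5, -0.3, 3.0]
width: 0.655
now [ 0.6368 -0.2169  0.0378] phi -0.0121 j [ 0.39  0.71 -0.23  1.61  0.2   0.84 -1.5 ] t 27.8 F [ 4.5 -0.3  3. ] w 0.655
[[[-0.08,-0.00,-0.09],-0.0,255]]
-- (0.636, -0.2169, 0.0387, -0.012)
```

View pics/side7.png

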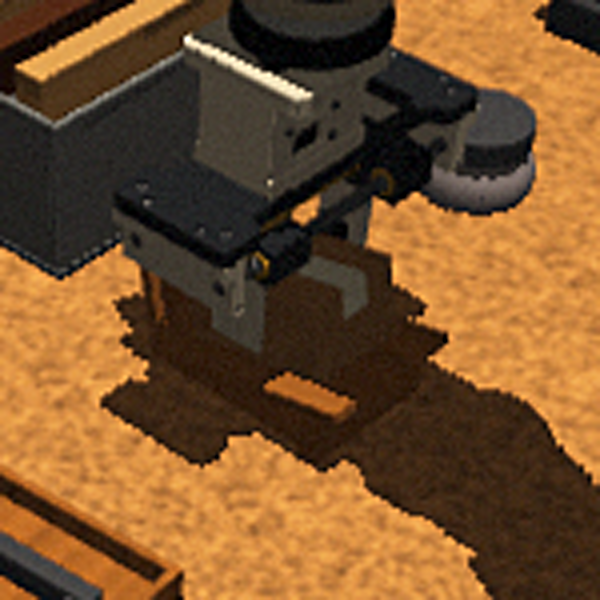

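The carton has tilted towards the slope, but it is hard to judge in shadow. I'll step on and watch the force.

```bash
python3 -m crank '[[[0,0,0.1],0,255],[[0,0,0],0,255]]'; python3 -m crank '[[[0,0,0.1],0,255],[[0,0,0],0,255]]'; python3 - <<'E'
from h import *
np.set_printoptions(precision=4,suppress=True)
for cam in ('top','side'):
    p,d=get_image(cam); k=get_calibration(cam)
    P=cloud(d,k); m=(abs(P[:,1]+.217)<.022)&(P[:,0]>.56)&(P[:,0]<.72)&(P[:,2]>.03)&(P[:,2]<.1)
    P=P[m]; c,s=np.cos(.21),np.sin(.21)
    X=(P[:,0]-.682)*c-(P[:,2]-.018)*s; Z=(P[:,0]-.682)*s+(P[:,2]-.018)*c
    print(cam,len(P))
    for a in np.arange(-.12,.0,.01):
        t=Z[(X>=a)&(X<a+.01)]
        if len(t)>3: print(round(a,2),len(t),np.percentile(t,[10,50,90]))
E
```

```text
clock: 28.05
position: [0.6368, -0.2169, 0.0377]
ee_rot: [-3.141, 0.019, -0.001]
force: [2.3, 1.5, 11.4]
width: 0.654
clock: 28.25
position: [0.6368, -0.2169, 0.0371]
ee_rot: [3.141, -0.019, 0.002]
force: [-0.1, 1.3, 14.6]
width: 0.654
top 825
-0.12 130 [-0.0022  0.0003  0.0026]
-0.11 123 [-0.0015  0.0003  0.0025]
-0.1 324 [0.0009 0.0293 0.0466]
-0.09 96 [0.044  0.0457 0.0471]
-0.01 52 [0.0482 0.0774 0.0822]
side 643
-0.12 75 [-0.0022  0.0009  0.0025]
-0.11 58 [0.0005 0.0016 0.0026]
-0.1 345 [0.0037 0.0253 0.0456]
-0.09 55 [0.0456 0.0468 0.0479]
-0.08 50 [0.0455 0.0464 0.0478]
-0.07 40 [0.0458 0.0466 0.0477]
-0.06 7 [0.0458 0.0461 0.0468]
```

The force rise and the cloud both say the carton is flat to the slope: its top is 46 mm above the bed all along. The gap to the backstop is about 7 mm, so I'll ease the press and slide it down.

```bash
python3 -m crank '[[[0,0,-0.1],0,255],[[0.2,0,0.04],0,255],[[0.2,0,0.04],0,255],[[0,0,0],0,255]]'; python3 -m crank '[[[0.1,0,0.02],0,255],[[0,0,0],0,255]]';python3 -m crank '[[[0.1,0,0.02],0,255],[[0,0,0],0,255]]'
```

```text
clock: 28.75
position: [0.6389, -0.2173, 0.0363]
ee_rot: [-3.141, 0.02, 0.005]
force: [-4.0, 0.3, 13.4]
width: 0.654
clock: 28.95
position: [0.6397, -0.2174, 0.0362]
ee_rot: [3.141, -0.02, -0.005]
force: [-4.0, 0.9, 13.8]
width: 0.652
clock: 29.15
position: [0.6407, -0.2175, 0.0359]
ee_rot: [3.141, -0.02, -0.005]
force: [-3.6, 0.8, 13.2]
width: 0.652
```

```bash
python3 -m crank '[[[0.1,0,-0.05],0,255],[[0,0,0],0,255]]'; python3 -m crank '[[[0.1,0,0.02],0,255],[[0,0,0],0,255]]';python3 -m crank '[[[0.1,0,0.02],0,255],[[0,0,0],0,255]]'
```

```text
clock: 29.35
position: [0.6415, -0.2175, 0.0358]
ee_rot: [3.141, -0.02, -0.006]
force: [-3.1, 0.7, 8.9]
width: 0.652
clock: 29.55
position: [0.6425, -0.2176, 0.0356]
ee_rot: [3.141, -0.02, -0.006]
force: [-3.9, 0.4, 8.4]
width: 0.654
clock: 29.75
position: [0.6431, -0.2176, 0.0354]
ee_rot: [3.142, -0.02, -0.007]
force: [-4.8, 0.0, 10.8]
width: 0.654
```

```bash
python3 -m crank '[[[0.1,0,0.02],0,255],[[0,0,0],0,255]]'; python3 -m crank '[[[0.1,0,0.02],0,255],[[0,0,0],0,255]]'
```

```text
clock: 29.95
position: [0.6433, -0.2176, 0.0352]
ee_rot: [-3.141, 0.02, 0.009]
force: [-7.8, 0.8, 12.5]
width: 0.652
clock: 30.15
position: [0.6438, -0.2176, 0.0348]
ee_rot: [-3.141, 0.02, 0.011]
force: [-9.7, 1.1, 13.3]
width: 0.652
```

Contact with the backstop: Fx is rising while x has stalled at 0.6438, where I expected 0.644. I'll release and rise.

```bash
python3 -m crank '[[[0,0,0],0,60],[[0,0,0],0,60],[[0,0,0],0,60]]'; python3 -m crank '[[[0,0,-1],0,60],[[0,0,-3],0,60],[[0,0,-4],0,60],[[0,0,-4.5],0,60]]'; python3 -c "
from h import *
calc((.437,-.0615,.14,-.2125),(.437,-.0615,.008,-.2125),g=40)"
```

```text
clock: 30.45
position: [0.6467, -0.2172, 0.0345]
ee_rot: [-3.141, 0.019, 0.003]
force: [0.3, -0.8, -0.2]
width: 0.767
clock: 30.85
position: [0.6466, -0.2171, 0.1612]
ee_rot: [-3.141, 0.019, 0.003]
force: [0.5, -0.7, 0.6]
width: 0.768
now [ 0.6466 -0.2171  0.1612] phi -0.012 j [ 0.4   0.6  -0.25  1.48  0.16  1.09 -1.46] t 30.85 F [ 0.5 -0.7  0.6] w 0.768
[[[-3.52,-2.55,0.35],1.9,40],[[-3.61,-2.43,0.35],1.9,40],[[-3.69,-2.31,0.35],1.9,40],[[-3.76,-2.19,0.35],1.9,40],[[-3.83,-2.06,0.35],1.9,40]]
[[[-3.90,-1.93,0.35],1.9,40]]
-- (0.437, -0.0615, 0.14, -0.2125)
[[[0.00,-0.00,4.40],-0.0,40],[[0.00,-0.00,4.40],-0.0,40],[[0.00,-0.00,4.40],-0.0,40]]
-- (0.437, -0.0615, 0.008, -0.2125)
```

```bash
python3 -m crank '[[[-3.5,-2.6,0.3],1.9,60],[[-3.6,-2.4,0.3],1.9,60],[[-3.7,-2.3,0.3],1.9,60],[[-3.8,-2.2,0.3],1.9,60],[[-3.8,-2.1,0.3],1.9,60]]'; python3 -m crank '[[[-3.9,-1.9,0.3],1.9,60],[[0,0,0],0,60],[[0,0,0],0,60]]'; python3 - <<'E'
from h import *
from fit import *
np.set_printoptions(precision=4,suppress=True)
calc((.437,-.0615,.05,-.2125),(.437,-.0615,.008,-.2125),g=60)
for cam in ('top','side'):
    p,d=get_image(cam); k=get_calibration(cam); cv2.imwrite(f'pics/{cam}8.png',cv2.resize(p[90:330,260:580,::-1],None,fx=2.4,fy=2.4,interpolation=cv2.INTER_CUBIC))
    P=cloud(d,k); m=(abs(P[:,1]+.217)<.05)&(P[:,0]>.56)&(P[:,0]<.72)&(P[:,2]>.03)&(P[:,2]<.1)
    P=P[m]; c,s=np.cos(.21),np.sin(.21); X=(P[:,0]-.682)*c-(P[:,2]-.018)*s; Z=(P[:,0]-.682)*s+(P[:,2]-.018)*c
    t=(abs(Z-.046)<.004)&(X<-.003)&(X>-.095)
    for a in np.arange(-.1,.0,.015):
        q=t&(X>=a)&(X<a+.015)
        if q.sum()>5: print(cam,round(a,3),q.sum(),np.median(Z[q]).round(4),"y",P[q,1].min().round(4),P[q,1].max().round(4))
    print("x min of top",np.percentile(X[t],1))
E
```

```text
clock: 31.35
position: [0.4715, -0.0862, 0.1458]
ee_rot: [3.129, -0.282, 0.001]
force: [0.8, 0.4, 0.1]
width: 0.763
clock: 31.65
position: [0.4379, -0.0612, 0.1431]
ee_rot: [3.124, -0.329, 0.002]
force: [-0.3, 0.2, 0.7]
width: 0.765
now [ 0.4379 -0.0612  0.1431] phi -0.2096 j [ 0.26  0.26 -0.29  2.09  0.1   0.8  -1.87] t 31.65 F [-0.3  0.2  0.7] w 0.765
[[[-0.04,0.03,4.65],0.1,60],[[-0.04,0.03,4.65],0.1,60]]
-- (0.437, -0.0615, 0.05, -0.2125)
[[[0.00,-0.00,4.20],-0.0,60]]
-- (0.437, -0.0615, 0.008, -0.2125)
top -0.1 134 0.0451 y -0.2497 -0.1894
top -0.085 286 0.0454 y -0.2505 -0.1894
top -0.07 291 0.0455 y -0.2505 -0.1894
top -0.055 274 0.0456 y -0.2502 -0.1902
top -0.04 287 0.0455 y -0.2506 -0.1902
top -0.025 277 0.0455 y -0.2497 -0.1904
top -0.01 128 0.0455 y -0.2503 -0.1906
x min of top -0.09065450292227352
side -0.085 42 0.0467 y -0.2155 -0.184
side -0.07 95 0.0465 y -0.2368 -0.1833
side -0.055 107 0.0465 y -0.2446 -0.1836
side -0.04 110 0.0464 y -0.2469 -0.1851
side -0.025 111 0.0466 y -0.2448 -0.1842
side -0.01 54 0.0468 y -0.2452 -0.185
x min of top -0.07919855160501447
```

View pics/top8.png

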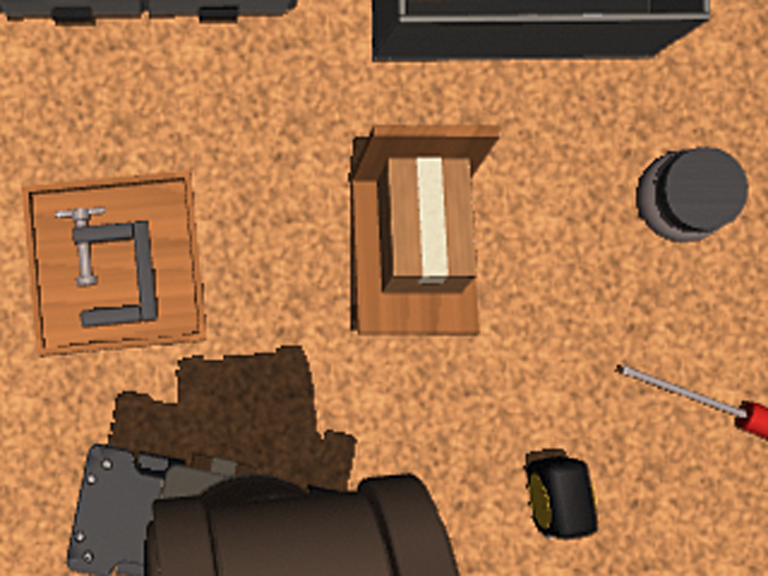

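View pics/side8.png

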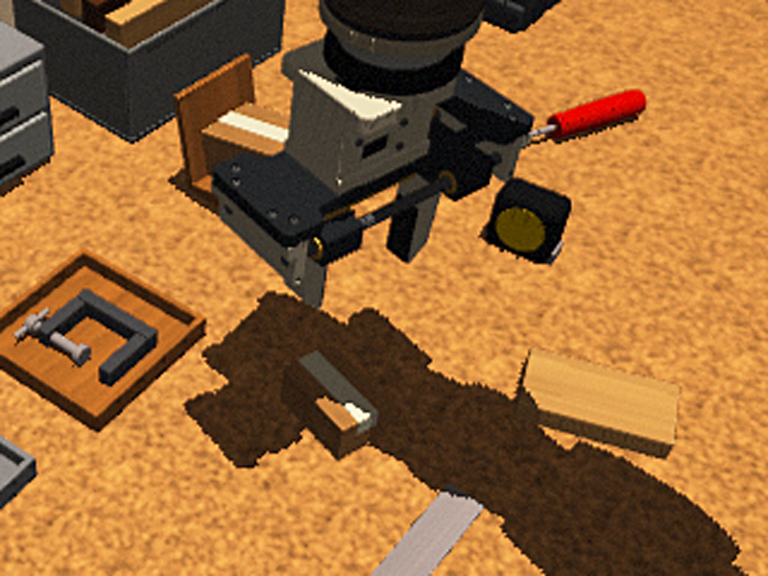

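The large carton lies flat (top at Z 45.5 mm throughout) against the backstop. It seems a few mm off-centre to the right, so I'll measure that relative to the bed in the same picture.

```bash
python3 - <<'E'
from h import *
np.set_printoptions(precision=4,suppress=True)
c,s=np.cos(.21),np.sin(.21)
p0=np.load('top.npz')
p,d=get_image('top'); k=get_calibration('top'); np.savez('top9.npz',p=p,d=d)
for nm,dd in (('before',p0['d']),('now',d)):
    v,u=np.nonzero(dd>0); P=cloud(dd,k)
    X=(P[:,0]-.682)*c-(P[:,2]-.018)*s; Z=(P[:,0]-.682)*s+(P[:,2]-.018)*c
    near=(abs(P[:,1]+.217)<.06)
    for lab,zz,x0,x1 in (('bed',0,-.117,-.096),('bedlow',0,-.09,-.01),('top',.0455,-.085,-.005),('backstop',.07,-.006,.006)):
        m=near&(abs(Z-zz)<(.004 if lab!='backstop' else .012))&(X>x0)&(X<x1)
        if m.sum()<20: continue
        # per image row edges
        L=[];Rr=[]
        for r in np.unique(v[m]):
            q=m&(v==r)
            if q.sum()>20: L.append(P[q,1].max()); Rr.append(P[q,1].min())
        print(nm,lab,len(L),'ymax',np.median(L).round(4),'ymin',np.median(Rr).round(4),'mid',((np.median(L)+np.median(Rr))/2).round(4))
cv2.imwrite('pics/z9.png',cv2.resize(p[135:240,395:480,::-1],None,fx=7,fy=7,interpolation=cv2.INTER_CUBIC)[:590])
E
```

```text
before bed 12 ymax -0.1716 ymin -0.2603 mid -0.216
before bedlow 41 ymax -0.1722 ymin -0.2612 mid -0.2167
before backstop 6 ymax -0.1732 ymin -0.2611 mid -0.2172
now bed 11 ymax -0.1717 ymin -0.26 mid -0.2159
now bedlow 0 ymax nan ymin nan mid nan
now top 44 ymax -0.1905 ymin -0.2491 mid -0.2198
now backstop 6 ymax -0.173 ymin -0.2619 mid -0.2174
  return _methods._mean(a, axis=axis, dtype=dtype,
  ret = ret.dtype.type(ret / rcount)
```

View pics/z9.png

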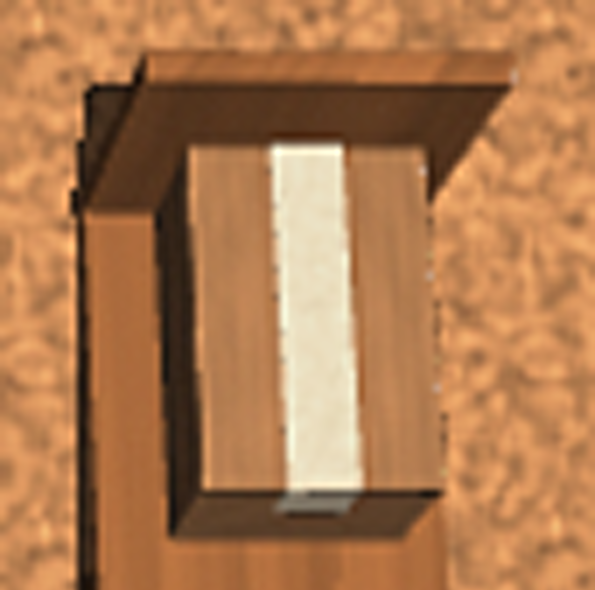

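```bash
python3 - <<'E'
from h import *
k=get_calibration('top'); c,s=np.cos(.21),np.sin(.21)
def ysolve(u,v,Z):
    # intersect pixel ray with plane Z (bed frame)
    r=np.array([(u-k['cx'])/k['fx'],(v-k['cy'])/k['fy'],1])@k['R']; o=-k['t']@k['R']
    n=np.array([s,0,c]); t=(Z-n@(o-np.array([.682,0,.018])))/(n@r); return (o+t*r).round(4)
f=lambda a,b:(395+(a+.5)/7-.5,135+(b+.5)/7-.5)
for nm,a,b,Z in (('top fr L',205,490,.045),('top fr R',440,490,.045),('top bk L',188,147,.045),('top bk R',426,147,.045),('base fr L',172,535,0),('base fr R',405,535,0),('bed L',92,535,0),('bed R',446,535,0)):
    print(nm,ysolve(*f(a,b),Z))
p,R,st=tool(); print(p)
print(proj(p,k))
E
```

```text
top fr L [ 0.6033 -0.1903  0.0808]
top fr R [ 0.6027 -0.248   0.0809]
top bk L [ 0.6913 -0.1914  0.062 ]
top bk R [ 0.6907 -0.2512  0.0622]
base fr L [ 0.5959 -0.191   0.0363]
base fr R [ 0.5953 -0.2511  0.0365]
bed L [ 0.5962 -0.1704  0.0363]
bed R [ 0.5952 -0.2617  0.0365]
[ 0.43925215 -0.06212092  0.14270902]
[[352.84976237 304.99176774]]
```

The carton sits 4 mm towards -y of the bed's centre line, which points to a camera/robot bias of about 2–3 mm. I'll recentre it by closing the fingers around the corrected centre, y = -0.2135.

```bash
python3 -c "
from h import *
calc((.6445,-.2135,.15,-.012),g=40)"; python3 -m crank '[[[3.5,2.1,0],-1.9,40],[[3.6,2,0],-1.9,40],[[3.6,1.9,0],-1.9,40],[[3.7,1.8,0],-1.9,40],[[3.7,1.7,0],-1.9,40]]'; python3 -c "
from h import *
calc((.6445,-.2135,.15,-.012),g=40)"
```

```text
now [ 0.4393 -0.0621  0.1427] phi -0.212 j [ 0.26  0.26 -0.29  2.09  0.1   0.8  -1.87] t 31.8 F [-0.1 -0.9  0.3] w 0.765
[[[3.88,1.75,-0.12],-1.9,40],[[3.81,1.87,-0.12],-1.9,40],[[3.75,2.00,-0.12],-1.9,40],[[3.68,2.12,-0.12],-1.9,40],[[3.61,2.25,-0.12],-1.9,40]]
[[[3.53,2.37,-0.12],-1.9,40]]
-- (0.6445, -0.2135, 0.15, -0.012)
clock: 32.3
position: [0.6045, -0.1841, 0.1419]
ee_rot: [3.14, -0.073, -0.0]
force: [0.7, -0.5, 0.2]
width: 0.845
now [ 0.6045 -0.1841  0.1419] phi -0.0462 j [ 0.38  0.54 -0.25  1.64  0.15  0.98 -1.54] t 32.3 F [ 0.7 -0.5  0.2] w 0.845
[[[2.07,1.38,-0.41],-1.0,40],[[2.04,1.41,-0.41],-1.0,40]]
-- (0.6445, -0.2135, 0.15, -0.012)
```

```bash
python3 -m crank '[[[2,1.4,-0.2],-1,40],[[2,1.4,-0.2],-1,40],[[0,0,0],0,40],[[0,0,0],0,40]]'; python3 -c "
from h import *
calc((.6445,-.2135,.06,-.012),(.6445,-.2135,.04,-.012),g=40)"
```

```text
clock: 32.7
position: [0.6418, -0.2116, 0.1454]
ee_rot: [-3.141, 0.019, 0.001]
force: [-0.0, 0.9, 0.6]
width: 0.843
now [ 0.6418 -0.2116  0.1454] phi -0.0121 j [ 0.39  0.6  -0.25  1.51  0.16  1.05 -1.47] t 32.7 F [-0.   0.9  0.6] w 0.843
[[[0.13,0.10,4.27],-0.0,40],[[0.13,0.10,4.27],-0.0,40]]
-- (0.6445, -0.2135, 0.06, -0.012)
[[[0.00,-0.00,2.00],-0.0,40]]
-- (0.6445, -0.2135, 0.04, -0.012)
```

```bash
python3 -m crank '[[[0.2,0.1,3],0,40],[[0,0,3],0,40],[[0,0,2],0,40],[[0,0,1],0,40],[[0,0,0],0,40]]' 5; python3 -m crank '[[[0,0,0.8],0,40],[[0,0,0],0,40]]'; python3 -c "
from h import *
calc((.6445,-.2135,.04,-.012),g=40)"
```

```text
clock: 33.2
position: [0.6426, -0.2112, 0.055]
ee_rot: [-3.141, 0.016, 0.004]
force: [0.1, -0.3, 0.1]
width: 0.836
clock: 33.4
position: [0.6439, -0.2117, 0.0484]
ee_rot: [3.141, -0.016, 0.001]
force: [-0.1, 0.1, 0.6]
width: 0.847
now [ 0.6439 -0.2117  0.0484] phi -0.0105 j [ 0.38  0.7  -0.23  1.59  0.19  0.87 -1.5 ] t 33.4 F [-0.1  0.1  0.6] w 0.847
[[[0.06,0.18,0.84],0.1,40]]
-- (0.6445, -0.2135, 0.04, -0.012)
```

```bash
python3 -m crank '[[[0,0.2,0.8],0,40],[[0,0,0],0,40],[[0,0,0],0,120],[[0,0,0],0,120],[[0,0,0],0,120]]' 8; python3 -m crank '[[[0,0,0],0,120],[[0,0,0],0,120]]';python3 -c "
from h import *
calc((.6445,-.2135,.04,-.012),g=40)"
```

```text
clock: 33.9
position: [0.6439, -0.2142, 0.0405]
ee_rot: [3.141, -0.017, 0.001]
force: [-0.5, -1.0, -0.3]
width: 0.653
clock: 34.1
position: [0.6439, -0.2142, 0.0405]
ee_rot: [3.141, -0.017, 0.001]
force: [-0.5, -2.1, 1.3]
width: 0.653
now [ 0.6439 -0.2142  0.0405] phi -0.0108 j [ 0.38  0.71 -0.23  1.59  0.2   0.86 -1.5 ] t 34.1 F [-0.5 -2.1  1.3] w 0.653
[[[0.06,-0.07,0.05],0.1,40]]
-- (0.6445, -0.2135, 0.04, -0.012)
```

```bash
python3 -m crank '[[[0.1,-0.1,0],0,120],[[0.1,0,0],0,120],[[0,0,0],0,120]]'; python3 -m crank '[[[0,0,0],0,50],[[0,0,0],0,50],[[0,0,0],0,50]]'; python3 -m crank '[[[0,0,-1],0,60],[[0,0,-3],0,60],[[0,0,-4],0,60],[[0,0,-4],0,60]]'; python3 -c "
from h import *
calc((.437,-.0615,.14,-.2125),g=60)"
```

```text
clock: 34.4
position: [0.6441, -0.2142, 0.0404]
ee_rot: [3.14, -0.019, -0.005]
force: [-6.4, -3.9, 6.2]
width: 0.657
clock: 34.7
position: [0.6461, -0.2121, 0.0402]
ee_rot: [-3.141, 0.016, -0.001]
force: [1.0, 0.3, -0.4]
width: 0.799
clock: 35.1
position: [0.6456, -0.2125, 0.162]
ee_rot: [-3.141, 0.016, 0.0]
force: [0.9, 0.0, -0.1]
width: 0.77
now [ 0.6456 -0.2125  0.162 ] phi -0.0101 j [ 0.39  0.59 -0.25  1.49  0.16  1.08 -1.47] t 35.1 F [ 0.9  0.  -0.1] w 0.77
[[[-3.50,-2.48,0.37],1.9,60],[[-3.58,-2.36,0.37],1.9,60],[[-3.66,-2.24,0.37],1.9,60],[[-3.73,-2.11,0.37],1.9,60],[[-3.80,-1.99,0.37],1.9,60]]
[[[-3.87,-1.86,0.37],1.9,60]]
-- (0.437, -0.0615, 0.14, -0.2125)
```

```bash
python3 -m crank '[[[-3.5,-2.5,0.3],1.9,60],[[-3.6,-2.4,0.3],1.9,60],[[-3.7,-2.2,0.3],1.9,60],[[-3.7,-2.1,0.3],1.9,60],[[-3.8,-2,0.3],1.9,60]]'; python3 -m crank '[[[-3.9,-1.9,0.3],2,60],[[0,0,0],0,60],[[0,0,0],0,60]]'; python3 - <<'E'
from h import *
np.set_printoptions(precision=4,suppress=True)
calc((.437,-.0615,.05,-.2125),g=60)
c,s=np.cos(.21),np.sin(.21)
p,d=get_image('top'); k=get_calibration('top')
v,u=np.nonzero(d>0); P=cloud(d,k)
X=(P[:,0]-.682)*c-(P[:,2]-.018)*s; Z=(P[:,0]-.682)*s+(P[:,2]-.018)*c
near=(abs(P[:,1]+.217)<.06)
for lab,zz,x0,x1 in (('bed',0,-.117,-.096),('top fr',.0455,-.085,-.05),('top bk',.0455,-.04,-.005),('backstop',.07,-.006,.006)):
    m=near&(abs(Z-zz)<(.004 if lab!='backstop' else .012))&(X>x0)&(X<x1)
    L=[];Rr=[]
    for r in np.unique(v[m]):
        q=m&(v==r)
        if q.sum()>20: L.append(P[q,1].max()); Rr.append(P[q,1].min())
    print(lab,len(L),'mid',((np.median(L)+np.median(Rr))/2).round(4),np.median(Z[m]),X[m].min())
cv2.imwrite('pics/z10.png',cv2.resize(p[135:240,395:480,::-1],None,fx=7,fy=7,interpolation=cv2.INTER_CUBIC)[:590])
E
```

```text
clock: 35.6
position: [0.4705, -0.0859, 0.1459]
ee_rot: [3.129, -0.278, 0.002]
force: [0.1, 0.9, -0.0]
width: 0.766
clock: 35.9
position: [0.4367, -0.0609, 0.1432]
ee_rot: [3.124, -0.328, 0.002]
force: [1.2, -0.2, -0.1]
width: 0.766
now [ 0.4367 -0.0609  0.1432] phi -0.2093 j [ 0.26  0.26 -0.28  2.09  0.1   0.8  -1.87] t 35.9 F [ 1.2 -0.2 -0.1] w 0.766
[[[0.02,0.03,4.66],0.1,60],[[0.02,0.03,4.66],0.1,60]]
-- (0.437, -0.0615, 0.05, -0.2125)
bed 11 mid -0.2159 0.0006790435073233472 -0.11699239340474415
top fr 19 mid -0.2164 0.04565012551307633 -0.08493309514488227
top bk 18 mid -0.217 0.04551452067827897 -0.03982188449807786
backstop 6 mid -0.2173 0.07016472274524484 -0.0032478664799568697
```

View pics/z10.png

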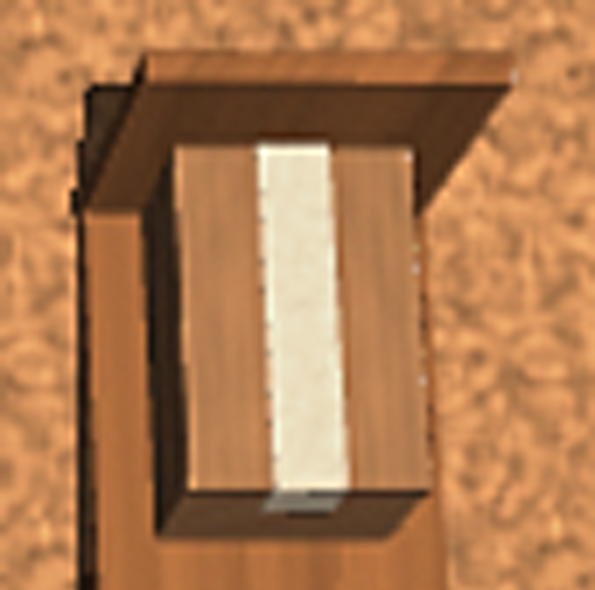

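The large carton is now centred: its top middle is at -0.2164 to -0.2170 against the bed's -0.2159 to -0.2173. It is flat and up against the backstop. Now the small carton.

```bash
python3 -m crank '[[[0,0,4],0,60],[[0,0,4],0,60],[[0,0,3],0,60],[[0,0,1.5],0,60],[[0,0,0],0,60]]' 15; python3 -c "
from h import *
calc((.437,-.0615,.008,-.2125),g=60)"
```

```text
clock: 36.45
position: [0.4365, -0.0619, 0.0154]
ee_rot: [3.124, -0.332, -0.005]
force: [0.0, 0.6, 0.6]
width: 0.767
now [ 0.4365 -0.0619  0.0154] phi -0.2119 j [ 0.19  0.48 -0.22  2.21  0.22  0.48 -1.98] t 36.45 F [0.  0.6 0.6] w 0.767
[[[0.04,-0.05,0.74],0.0,60]]
-- (0.437, -0.0615, 0.008, -0.2125)
```

```bash
python3 -m crank '[[[0,0,0.9],0,60],[[0,0,0],0,60],[[0,0,0],0,255],[[0,0,0],0,255],[[0,0,0],0,255]]' 15; python3 -m crank '[[[0,0,0],0,255],[[0,0,0],0,255],[[0,0,0],0,255]]'; python3 -m crank '[[[0,0,-1],0,255],[[0,0,-3],0,255],[[0,0,-4],0,255],[[0,0,-4],0,255],[[0,0,-4],0,255]]';python3 -c "
from h import *
calc((.652,-.2137,.18,-.012),g=255)"
```

```text
clock: 36.95
position: [0.437, -0.0615, 0.0087]
ee_rot: [3.124, -0.331, 0.002]
force: [0.1, 0.0, 0.9]
width: 0.547
clock: 37.25
position: [0.437, -0.0614, 0.0087]
ee_rot: [3.124, -0.331, 0.001]
force: [-0.1, 0.4, 7.3]
width: 0.498
clock: 37.75
position: [0.4358, -0.0613, 0.1703]
ee_rot: [-3.124, 0.331, 0.001]
force: [1.8, -0.7, -1.3]
width: 0.5
now [ 0.4358 -0.0613  0.1703] phi -0.211 j [ 0.28  0.22 -0.3   2.06  0.09  0.88 -1.86] t 37.75 F [ 1.8 -0.7 -1.3] w 0.5
[[[4.05,1.73,-0.16],-1.9,255],[[4.00,1.86,-0.16],-1.9,255],[[3.93,1.99,-0.16],-1.9,255],[[3.86,2.12,-0.16],-1.9,255],[[3.79,2.25,-0.16],-1.9,255]]
[[[3.71,2.38,-0.16],-1.9,255]]
-- (0.652, -0.2137, 0.18, -0.012)
```

```bash
python3 -m crank '[[[4,1.7,-0.2],-1.9,255],[[4,1.9,-0.2],-1.9,255],[[3.9,2,-0.2],-1.9,255],[[3.9,2.1,-0.2],-1.9,255],[[3.8,2.2,-0.2],-1.9,255]]'; python3 -m crank '[[[3.5,2.4,0],-1.9,255],[[0,0,0],0,255],[[0,0,0],0,255]]'; python3 -c "
from h import *
calc((.652,-.2137,.11,-.012),g=255)"
```

```text
clock: 38.25
position: [0.6172, -0.1889, 0.1788]
ee_rot: [-3.141, 0.069, 0.001]
force: [1.4, -0.4, -0.8]
width: 0.504
clock: 38.55
position: [0.6499, -0.2137, 0.1776]
ee_rot: [-3.141, 0.021, 0.003]
force: [-0.6, 0.2, -1.8]
width: 0.502
now [ 0.6499 -0.2137  0.1776] phi -0.0134 j [ 0.39  0.59 -0.25  1.45  0.15  1.12 -1.47] t 38.55 F [-0.6  0.2 -1.8] w 0.502
[[[0.11,-0.00,3.38],-0.0,255],[[0.11,-0.00,3.38],-0.0,255]]
-- (0.652, -0.2137, 0.11, -0.012)
```

```bash
python3 -m crank '[[[0,0,2.5],0,255],[[0,0,2.5],0,255],[[0,0,1.5],0,255],[[0,0,0.5],0,255],[[0,0,0],0,255]]' 10; python3 -m crank '[[[0,0,0.5],0,255],[[0,0,0],0,255]]'; python3 -c "
from h import *
calc((.652,-.2137,.0866,-.012),g=255)"
```

```text
clock: 39.05
position: [0.6498, -0.2128, 0.1082]
ee_rot: [-3.141, 0.019, 0.001]
force: [-0.1, -0.5, -0.6]
width: 0.498
clock: 39.25
position: [0.6506, -0.2133, 0.1037]
ee_rot: [3.141, -0.019, 0.001]
force: [-0.3, 0.3, -1.0]
width: 0.502
now [ 0.6506 -0.2133  0.1037] phi -0.0123 j [ 0.39  0.65 -0.24  1.53  0.18  0.98 -1.49] t 39.25 F [-0.3  0.3 -1. ] w 0.502
[[[0.15,0.04,1.71],-0.0,255]]
-- (0.652, -0.2137, 0.0866, -0.012)
```

```bash
python3 -m crank '[[[0,0,0.6],0,255],[[0,0,0.5],0,255],[[0,0,0],0,255],[[0,0,0],0,255]]'; python3 -m crank '[[[0,0,0.2],0,255],[[0,0,0.2],0,255],[[0,0,0],0,255]]'; python3 -m crank '[[[0,0,0.2],0,255],[[0,0,0],0,255]]';python3 -m crank '[[[0,0,0.2],0,255],[[0,0,0],0,255]]'
```

```text
clock: 39.65
position: [0.6502, -0.2133, 0.092]
ee_rot: [-3.141, 0.019, 0.001]
force: [0.2, -0.4, -1.0]
width: 0.502
clock: 39.95
position: [0.6501, -0.2133, 0.0879]
ee_rot: [-3.141, 0.019, 0.001]
force: [0.5, 0.5, -2.2]
width: 0.498
clock: 40.15
position: [0.6507, -0.2132, 0.0864]
ee_rot: [3.142, -0.019, 0.001]
force: [0.2, 0.3, -0.9]
width: 0.499
clock: 40.35
position: [0.6513, -0.2132, 0.0847]
ee_rot: [3.141, -0.019, 0.003]
force: [2.9, -0.2, 2.5]
width: 0.497
```

```bash
python3 -m crank '[[[0,0,0.2],0,255],[[0,0,0],0,255]]'; python3 -m crank '[[[0,0,0.2],0,255],[[0,0,0],0,255]]'; python3 -m crank '[[[0,0,0.1],0,255],[[0,0,0],0,255]]'
```

```text
clock: 40.55
position: [0.6515, -0.2133, 0.0827]
ee_rot: [3.141, -0.019, 0.004]
force: [4.9, -0.4, 4.3]
width: 0.5
clock: 40.75
position: [0.6505, -0.2135, 0.0802]
ee_rot: [3.141, -0.019, 0.001]
force: [4.4, 0.6, 3.7]
width: 0.5
clock: 40.95
position: [0.6503, -0.2134, 0.0791]
ee_rot: [3.141, -0.019, -0.0]
force: [4.5, -0.2, 4.2]
width: 0.502
```

```bash
python3 -m crank '[[[0,0,0.1],0,255],[[0,0,0],0,255]]'; python3 -m crank '[[[0,0,0.1],0,255],[[0,0,0],0,255]]'; python3 - <<'E'
from h import *
np.set_printoptions(precision=4,suppress=True)
for cam in ('top','side'):
    p,d=get_image(cam); k=get_calibration(cam)
    cv2.imwrite(f'pics/{cam}11.png',cv2.resize(p[80:230,300:480,::-1],None,fx=4,fy=4,interpolation=cv2.INTER_CUBIC))
    P=cloud(d,k); m=(abs(P[:,1]+.217)<.018)&(P[:,0]>.56)&(P[:,0]<.72)&(P[:,2]>.03)&(P[:,2]<.13)
    P=P[m]; c,s=np.cos(.21),np.sin(.21)
    X=(P[:,0]-.682)*c-(P[:,2]-.018)*s; Z=(P[:,0]-.682)*s+(P[:,2]-.018)*c
    for a in np.arange(-.12,.0,.008):
        t=Z[(X>=a)&(X<a+.008)]
        if len(t)>3: print(cam,round(a,3),len(t),np.percentile(t,[10,50,90]))
E
```

```text
clock: 41.15
position: [0.6503, -0.2134, 0.0787]
ee_rot: [3.141, -0.019, 0.0]
force: [2.6, 1.1, 8.4]
width: 0.498
clock: 41.35
position: [0.6503, -0.2134, 0.0782]
ee_rot: [3.141, -0.019, 0.0]
force: [0.4, 1.0, 10.4]
width: 0.497
top -0.12 85 [-0.0019  0.0004  0.0026]
top -0.112 84 [-0.0015  0.0006  0.0023]
top -0.104 88 [-0.0011  0.0008  0.0028]
top -0.096 244 [0.     0.0193 0.0449]
top -0.088 240 [0.0453 0.057  0.0811]
top -0.08 41 [0.0793 0.0815 0.0839]
side -0.12 57 [-0.0034  0.0008  0.0027]
side -0.112 33 [0.0004 0.0017 0.0026]
side -0.104 38 [0.     0.0011 0.0019]
side -0.096 261 [0.0022 0.0232 0.0443]
side -0.088 184 [0.046  0.0606 0.0792]
side -0.08 92 [0.0523 0.0732 0.0832]
side -0.072 36 [0.0821 0.0828 0.0835]
side -0.064 39 [0.0818 0.0833 0.086 ]
side -0.056 33 [0.082  0.0831 0.0847]
```

View pics/side11.png

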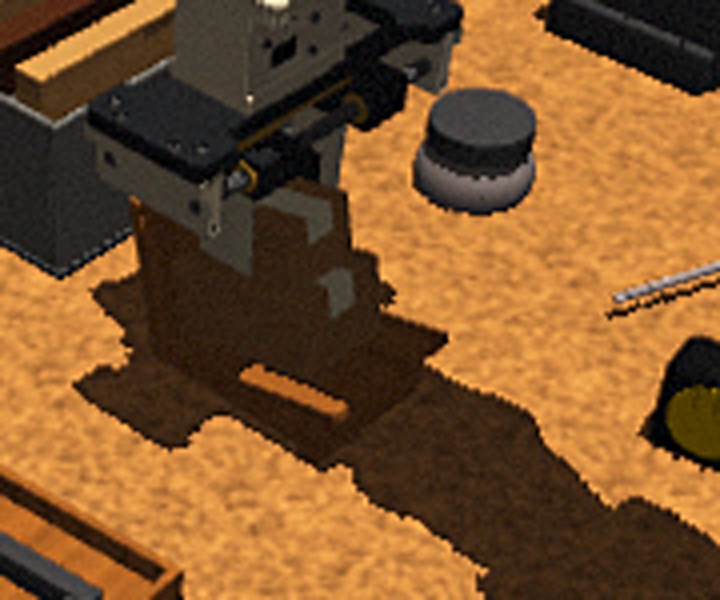

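The small carton is now flat to the slope: its top is at Z about 82 mm (81 expected) and the force is rising. I'll slide it about 12 mm down to the backstop, which also drags the large carton into it.

```bash
python3 -m crank '[[[0.2,0,0],0,255],[[0.2,0,0.04],0,255],[[0.2,0,0.04],0,255],[[0.2,0,0.04],0,255],[[0,0,0],0,255]]'; python3 -m crank '[[[0.1,0,0.02],0,255],[[0,0,0],0,255]]';python3 -m crank '[[[0.1,0,0.02],0,255],[[0,0,0],0,255]]'
```

```text
clock: 41.95
position: [0.6568, -0.214, 0.0764]
ee_rot: [3.141, -0.02, -0.004]
force: [-3.3, 0.3, 12.4]
width: 0.502
clock: 42.15
position: [0.6576, -0.214, 0.0762]
ee_rot: [3.141, -0.02, -0.005]
force: [-4.1, 0.1, 12.1]
width: 0.502
clock: 42.35
position: [0.6586, -0.2141, 0.076]
ee_rot: [3.141, -0.02, -0.005]
force: [-4.4, -0.0, 11.6]
width: 0.501
```

```bash
python3 -m crank '[[[0.1,0,-0.05],0,255],[[0.1,0,0.02],0,255],[[0,0,0],0,255]]';python3 -m crank '[[[0.1,0,0.02],0,255],[[0,0,0],0,255]]';python3 -m crank '[[[0.1,0,0.02],0,255],[[0,0,0],0,255]]'
```

```text
clock: 42.65
position: [0.6604, -0.214, 0.0756]
ee_rot: [3.141, -0.02, -0.006]
force: [-2.2, 0.2, 7.5]
width: 0.502
clock: 42.85
position: [0.6609, -0.2141, 0.0754]
ee_rot: [3.141, -0.02, -0.007]
force: [-3.8, -1.0, 9.2]
width: 0.504
clock: 43.05
position: [0.6613, -0.2141, 0.0751]
ee_rot: [3.141, -0.021, -0.009]
force: [-7.4, 0.4, 10.8]
width: 0.505
```

```bash
python3 -m crank '[[[0.1,0,0.02],0,255],[[0,0,0],0,255]]';python3 -m crank '[[[0,0,0],0,90],[[0,0,0],0,90],[[0,0,0],0,90],[[0,0,0],0,90]]'; python3 -m crank '[[[0,0,-1],0,90],[[0,0,-3],0,90],[[0,0,-4],0,90],[[0,0,-4],0,90]]'; python3 -c "
from h import *
calc((.45,-.10,.22,-.012),g=60)"
```

```text
clock: 43.25
position: [0.6617, -0.2141, 0.0747]
ee_rot: [3.141, -0.021, -0.011]
force: [-8.1, -0.6, 11.8]
width: 0.499
clock: 43.65
position: [0.6649, -0.2135, 0.0748]
ee_rot: [-3.141, 0.019, 0.001]
force: [0.0, 0.9, 0.3]
width: 0.642
clock: 44.05
position: [0.665, -0.2134, 0.1972]
ee_rot: [-3.141, 0.019, 0.001]
force: [1.3, -0.3, -0.0]
width: 0.648
now [ 0.665  -0.2134  0.1972] phi -0.0121 j [ 0.38  0.59 -0.25  1.39  0.15  1.18 -1.46] t 44.05 F [ 1.3 -0.3 -0. ] w 0.648
[[[-3.61,-1.85,-0.38],-0.0,60],[[-3.61,-1.85,-0.38],-0.0,60],[[-3.61,-1.85,-0.38],-0.0,60],[[-3.61,-1.85,-0.38],-0.0,60],[[-3.61,-1.85,-0.38],-0.0,60]]
[[[-3.61,-1.85,-0.38],-0.0,60]]
-- (0.45, -0.1, 0.22, -0.012)
```

```bash
python3 -m crank '[[[-4.5,0,-0.5],0,90],[[-4.5,0,-0.5],0,90],[[-4.5,1,-0.5],0,90],[[-4.5,1.5,-0.5],0,90],[[-3,3.5,0],0,90]]' >/dev/null; python3 -m crank '[[[-2,4,0],0,90],[[-2,4,0],0,90],[[-2,4,0],0,90],[[-2,4,0],0,90],[[0,4,0],0,90]]'; python3 - <<'E'
from h import *
from fit import *
np.set_printoptions(precision=4,suppress=True)
c,s=np.cos(.21),np.sin(.21)
for cam in ('top','side'):
    p,d=get_image(cam); k=get_calibration(cam); cv2.imwrite(f'pics/{cam}12.png',p[:,:,::-1])
    if cam=='top': cv2.imwrite('pics/z12.png',cv2.resize(p[135:240,395:480,::-1],None,fx=7,fy=7,interpolation=cv2.INTER_CUBIC)[:590])
    v,u=np.nonzero(d>0); P=cloud(d,k)
    X=(P[:,0]-.682)*c-(P[:,2]-.018)*s; Z=(P[:,0]-.682)*s+(P[:,2]-.018)*c
    near=(abs(P[:,1]+.217)<.06)
    for lab,zz,x0,x1 in (('bed',0,-.117,-.096),('L top',.0455,-.095,-.06),('S fr',.082,-.08,-.035),('S bk',.082,-.035,-.004)):
        m=near&(abs(Z-zz)<.004)&(X>x0)&(X<x1)
        A=np.c_[X[m],P[m,1]+.217,np.ones(m.sum())]; pl=np.linalg.lstsq(A,Z[m],rcond=None)[0]
        print(cam,lab,m.sum(),'y',np.percentile(P[m,1],[1,99]),'mid',np.percentile(P[m,1],[1,99]).mean().round(4),'Z',np.median(Z[m]).round(4),'tilt',pl[:2],'Xmin',np.percentile(X[m],2).round(4))
E
```

```text
clock: 45.05
position: [0.3688, -0.4723, 0.2165]
ee_rot: [3.14, -0.024, -0.001]
force: [0.4, -0.1, -0.4]
width: 0.648
top bed 557 y [-0.2605 -0.1716] mid -0.216 Z 0.0004 tilt [-0.0182  0.0012] Xmin -0.1166
top L top 479 y [-0.2458 -0.1864] mid -0.2161 Z 0.0455 tilt [0.0164 0.0036] Xmin -0.091
top S fr 576 y [-0.2386 -0.1935] mid -0.216 Z 0.0816 tilt [0.014  0.0009] Xmin -0.0708
top S bk 477 y [-0.239  -0.1937] mid -0.2164 Z 0.0815 tilt [ 0.0064 -0.0087] Xmin -0.0345
side bed 265 y [-0.2567 -0.1665] mid -0.2116 Z 0.0015 tilt [ 0.0052 -0.0067] Xmin -0.1167
side L top 244 y [-0.2407 -0.1813] mid -0.211 Z 0.0464 tilt [ 0.0413 -0.0174] Xmin -0.0915
side S fr 237 y [-0.2334 -0.1885] mid -0.2109 Z 0.0824 tilt [ 0.0345 -0.0126] Xmin -0.0711
side S bk 174 y [-0.2345 -0.1884] mid -0.2115 Z 0.0825 tilt [ 0.0012 -0.0231] Xmin -0.0343
```

View pics/top12.png

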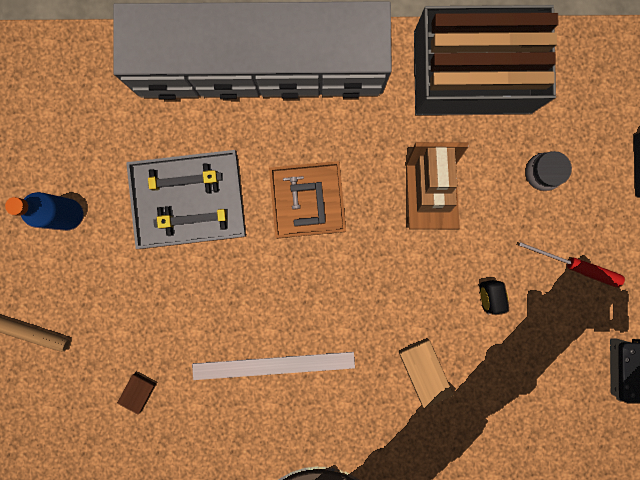

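View pics/side12.png

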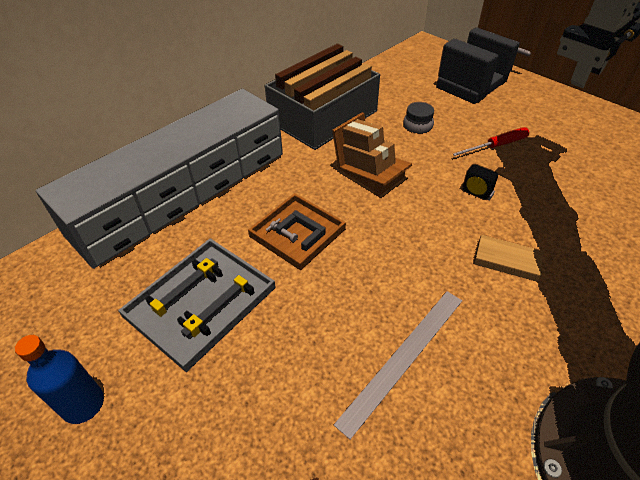

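View pics/z12.png

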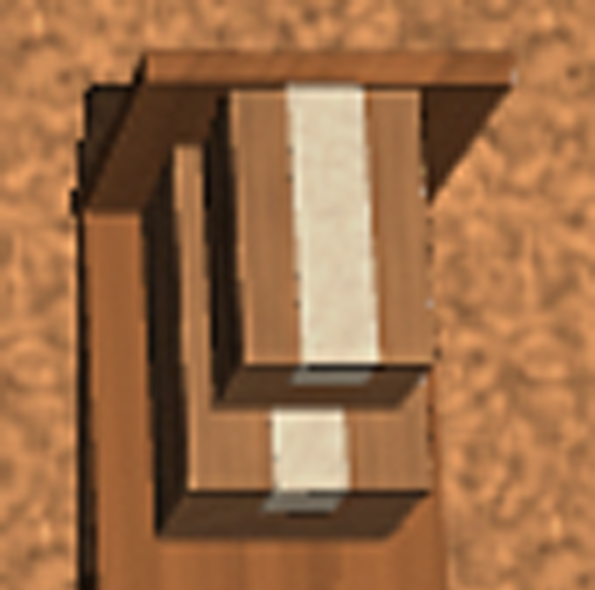

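Everything is in place. Both pictures show the clamps at about (185,179) and (190,219) in the long tray, the G-clamp at (307,203) and the cartons stacked at (437,183). I'll check that the clamps lie level, then sign off.

```bash
python3 - <<'E'
from h import *
np.set_printoptions(precision=4,suppress=True)
p,d=get_image('top'); k=get_calibration('top')
hsv=cv2.cvtColor(p,cv2.COLOR_RGB2HSV); ym=((abs(hsv[:,:,0].astype(int)-27)<5)&(hsv[:,:,1]>140)&(hsv[:,:,2]>150)).astype(np.uint8)
n,lab,st,ce=cv2.connectedComponentsWithStats(ym)
for i in range(1,n):
    if st[i,4]>25: print(ce[i].round(),cloud(d,k,lab==i).mean(0))
m=np.zeros(d.shape,bool); m[175:230,280:330]=(p[175:230,280:330].astype(int).max(2)<85)
P=cloud(d,k,m); q=P[P[:,2]>.012]; print('G',len(q),np.percentile(q[:,2],[5,50,95]),q.min(0),q.max(0))
print(monitor.observe()['force'])
from cell import workorder
workorder.sign_off()
E
```

```text
[209. 176.] [0.6637 0.1886 0.027 ]
[152. 183.] [0.6531 0.2927 0.027 ]
[221. 215.] [0.5937 0.1681 0.027 ]
[163. 221.] [0.5825 0.2726 0.027 ]
G 518 [0.0194 0.0231 0.0259] [ 0.5737 -0.0198  0.0123] [0.6592 0.0458 0.0288]
[0.4014 0.1792 0.38  ]
the job is handed in; nothing more can be done
```

The bench is cleared and the job is handed in at about 45 s on the robot's clock, in the order asked. Both bar clamps are side by side in the long tray, the G-clamp is in the square tray, and the small carton is stacked on the large one on the stand.

**Last checks**
- **Bar clamps:** all four yellow blocks read 27.0 mm high (5 mm floor plus 22 mm clamp), so both lie flat. They are clear of each other and the walls.
- **G-clamp:** its top reads 23 mm (5 + 18), so it lies flat inside the walls.
- **Cartons:** both cameras put both carton middles within about 1 mm of the bed's centre line. The tops are parallel to the slope, at about 45.5 mm and 81.5 mm (45 and 81 expected).
- **Backstop:** the force rose at contact for both cartons. Both upper ends measure about 1 mm further up the slope than flush, which is within the error of my bed estimate.
- **Robot:** it stood clear at hand-in, with no force on the tool.

**Problems along the way**
- **Large carton off-centre:** it first landed about 4 mm to one side, because of a 2–3 mm disagreement between the camera and the robot. I recentred it with the fingers before stacking the small one.
- **Joint 7 near its limit:** it reached -2.73 (limit -2.74) over the first clamp, so I switched to the half-turn grasp.
- **First bar clamp:** it was released with its weight still showing on the wrist, so it may have settled the last half millimetre on its own.

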